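# Refill a spring-fed blank magazine and lock its keeper

## Task

Refill the spring magazine: swing its keeper bar out of the way, push every wooden blank lying on the bench down into the shaft one on another, flat and fully home under the two brass catches, and only when all are in swing the keeper back shut and lock it by pushing its captive knob down and turning it clockwise as far as it goes. Leave the hammer, the jar and the tape roll where they are.

Things in the scene. Friction and masses are not known exactly. Their poses are not given: they have to be found in the camera images.
- magazine: Fixed spring-fed magazine on a green base plate 230 x 100 x 12 mm. Origin under the base's centre on the bench, x axis along its length, z up. In its middle a shaft of four aluminium corner angles, 100 (x) by 56 mm (y) inside; both long sides are open between x = -42 and +42 mm above the base (finger room). Keeper's pivot post at x = -78 mm, boss at x = +78 mm.
- mouth (a point): Centre of the shaft's flared mouth, 142 mm above the bench; axes as the magazine's. The flare narrows from 116 x 72 mm here to the shaft's 100 x 56 mm at 130 mm. Blanks lie in the shaft with their length along x.
- catches (a point): On the shaft's axis, 110 mm above the bench: flat underside of two sprung brass catches, 20 mm wide, jutting 8 mm in at both ends (x = -50, +50 mm), sloped on top up to 128 mm. A blank pushed straight down spreads them (some 6 to 20 N with the follower); they snap over it when its top is some 1 to 3 mm below 110 mm, and the follower then lifts it against them.
- follower (a joint): How far the spring follower plate in the shaft is pushed down (m): 0 empty (its top 1 mm below the catches), about 0.016 more per blank loaded, stop at 0.086. Spring 4.5 N at 0, 9.7 N at the stop.
- keeper (a joint): Angle (rad) of the keeper, a steel bar 36 mm wide, 6 mm thick, underside 152 mm above the bench, swinging level about the pivot post (magazine x = -78 mm, y = 0). 0 = shut against its stop, along the magazine's +x over the mouth; grows clockwise from above (free end towards -y), stop at 1.75. Stays where left (friction 0.12 N m). From 1.5 up it is clear of a gripper at the mouth.
- keeper_peg (a point): Point in a round black upright peg on the keeper, 105 mm from its pivot: 14 mm diameter, from 158 to 194 mm above the bench, for pinching or pushing the keeper round. This point is at 187 mm; x axis along the keeper away from the pivot.
- boss (a point): Centre of the boss's slotted steel top plate (34 x 44 mm, 4 mm thick, top at 144 mm); the slot is 16 mm wide and runs along the magazine's x. The captive knob stands over it when the keeper is shut.
- plunger (a joint): How far the captive knob, 156 mm from the keeper's pivot, is pushed down (m): 0 up, stop at 0.013, spring 3 N to 6.3 N. Its cross lug (30 x 6 mm) passes the boss's slot only with the keeper shut and the knob within 0.3 rad of 0; beyond 0.0105 it is through and can turn; turned, it hooks under the plate and stays at about 0.010 when let go.
- knob (a joint): Turn of the captive knob (rad), clockwise from above: 0 = handle along the keeper (lug in line with the slot), 1.57 = across it, locked, at its stop.
- knob_grip (a point): Point on the knob's axis inside its black handle bar, 60 long x 16 wide x 30 mm tall; with the knob up the handle spans 178 to 208 mm above the bench and this point is at 198 mm. x axis along the handle, away from the pivot at knob 0.
- blank1: Plain beech blank 96 x 52 x 16 mm, 45 to 91 g, edges slightly rounded; origin at its centre, x axis along its 96 mm length, z through its thickness. Lies flat on the bench at the start; may be absent.
- blank2: Plain beech blank 96 x 52 x 16 mm, 45 to 91 g, edges slightly rounded; origin at its centre, x axis along its 96 mm length, z through its thickness. Lies flat on the bench at the start; may be absent.
- blank3: Plain beech blank 96 x 52 x 16 mm, 45 to 91 g, edges slightly rounded; origin at its centre, x axis along its 96 mm length, z through its thickness. Lies flat on the bench at the start; may be absent.
- blank4: Plain beech blank 96 x 52 x 16 mm, 45 to 91 g, edges slightly rounded; origin at its centre, x axis along its 96 mm length, z through its thickness. Lies flat on the bench at the start; may be absent.
- blank5: Plain beech blank 96 x 52 x 16 mm, 45 to 91 g, edges slightly rounded; origin at its centre, x axis along its 96 mm length, z through its thickness. Lies flat on the bench at the start; may be absent.
- hammer: Hammer lying on the bench, 260 mm long; not part of the job.
- glue: Closed jar, 64 mm diameter, 110 mm tall; not part of the job.
- tape: Roll of tape, 104 mm diameter, 45 mm tall, lying flat; not part of the job.
Not all that is in view belongs to the job. What is shaped like the blank3 but purple is not meant.

How it is judged:
On the way, in this order (a step that is already met when the one before it is completed fails the run):
1. every blank lies flat in the shaft under the catches while the keeper is open (z of blank1 in the frame of catches between -0.095 and -0.005 m and horizontal distance between each of blank1, blank2, blank3, blank4, blank5 and catches below 0.01 m and angle between the z axis of each of blank1, blank2, blank3, blank4, blank5 and the z axis of catches, either way round below 0.1 rad and z of blank2 in the frame of catches between -0.095 and -0.005 m and z of blank3 in the frame of catches between -0.095 and -0.005 m and z of blank4 in the frame of catches between -0.095 and -0.005 m and z of blank5 in the frame of catches between -0.095 and -0.005 m and value of joint keeper above 0.5 rad), for 0.3 s.
2. the keeper is shut (value of joint keeper below 0.06 rad), for 0.2 s.
3. the captive knob is pushed down and turned clockwise (value of joint keeper below 0.04 rad and value of joint plunger above 0.007 m and value of joint knob above 1.1 rad), for 0.2 s.
At the end, for the whole second after the job is handed in: Every blank rests in the shaft, its top no more than 3 mm above the catches' underside, within 10 mm of the axis, level within 0.1 rad; keeper within 0.04 rad of shut; knob hooked at least 7 mm down and turned at least 1.1 rad; hammer, jar and tape within 30 mm of their starts (all of step 3 and z of blank1 in the frame of catches between -0.095 and -0.005 m and horizontal distance between each of blank1, blank2, blank3, blank4, blank5 and catches below 0.01 m and angle between the z axis of each of blank1, blank2, blank3, blank4, blank5 and the z axis of catches, either way round below 0.1 rad and z of blank2 in the frame of catches between -0.095 and -0.005 m and z of blank3 in the frame of catches between -0.095 and -0.005 m and z of blank4 in the frame of catches between -0.095 and -0.005 m and z of blank5 in the frame of catches between -0.095 and -0.005 m and linear speed of each of blank1, blank2, blank3, blank4, blank5 below 0.02 m/s and distance of each of hammer, glue, tape from where it was at the start of the episode below 0.03 m); the robot touches nothing.
It fails at once if the hammer is knocked more than 50 mm away (distance of hammer from where it was at the start of the episode above 0.05 m).
It fails at once if the jar is knocked more than 50 mm away (distance of glue from where it was at the start of the episode above 0.05 m).
It fails at once if the tape roll is knocked more than 50 mm away (distance of tape from where it was at the start of the episode above 0.05 m).
Of blank1, blank2, blank3, blank4, blank5 only 3 to 5 are there at a start; the rules pass over those that are not, and their reading is None.
At some moment in a run one of blank1, blank2, blank3, blank4, blank5 may be knocked a few centimetres aside while the robot is not near it.
Once in a run the grip may slacken for a moment while it holds something.
It also fails if it takes over 210 s, if anything falls off the work surface, if the arm or the gripper's body presses on something with over 40 N, if the wrist force passes 120 N, or if a joint passes its speed limit or range.

## Robot

A 6-joint arm with a two-finger parallel gripper is mounted at the origin on the work surface. World frame = base frame: x ahead of the robot, y to its left, z up, the work surface at z = 0. Lengths are in m, angles in rad, forces in N, time in s.
With the tool pointing down it reaches from about 0.375 to 0.9 m from the base axis. Payload 3.1 kg.
Tool frame: the origin (TCP) lies between the finger pads; the fingertips stand 22 mm ahead of it and the grasp point (between the pads) lies 3 mm ahead of it (ctrl.tip_extent is the distance from the TCP to the fingertips, in m); z points along the fingers, y is the direction in which the jaws open and shut (so a half turn about z gives the same grasp; the last joint's range is limited). The gripper opens to 85 mm and grips with 20 to 120 N. Pads are 22 mm wide; open, the fingers measure 114 mm over their backs; the gripper's body (76 mm by 85 mm) begins 54 mm behind the grasp point. The pads swing forward as they close: fully open they stand 13 mm farther back than shut.
Start: joints at [-1.367, 0.527, 1.433, -0, 1.181, -0.178], TCP at [0.233, -0.58, 0.253] pointing down, gripper open.
Joint ranges: [-3.08, 3.08], [-0.75, 2.2], [0.22, 2.44], [-1.43, 4.57], [0, 2.65], [-2.85, 2.85]. Speed limits (rad/s): [2.79, 2.79, 3.14, 3.14, 3.14, 3.14].

## Interface

Orientations are given as a unit quaternion [x, y, z, w].
In Python, from rig import ctrl gives the robot as it stands. The module is installed in compiled form; this text tells all that it offers.
- The arm moves only by the shell command python3 -m pendant 'ROWS' [OPENING] [FORCE]. ROWS is JSON, a list of rows, each a list of 4 numbers: the shift along the world's x, y, z in cm, then the turn about the world's z in degrees. A call has 1 to 20 rows; each row shifts and turns the commanded pose from where the row before left it; what a row does not reach is not made up. A row lasts 1/10 s, in which the tool goes at most 50 mm and 8.59 degrees, less where a joint would pass 70% of its speed; a pose out of reach is approached as far as the arm can. A call is refused whole if a number of a shift passes 5 or a number of a turn 8.59, either way. A call with a gripper value outside its range is refused whole. OPENING is the opening, from -1 (shut) to 1 (fully open), set as the call begins (- or left out, the last holds). The fingers move at their own pace and stop on an object; FORCE is the grip in N (left out, the last holds). Time passes only in rows, so rows that do not move let the fingers close. It gives the time, the measured TCP pose, the force and the opening at its end, in the units of the state.
- ctrl.get_state(): the state, without advancing time (a new reading comes with each control period).
- ctrl.get_image(name): name is "side" or "top"; returns a dict with "pixels" (400x640x3 uint8, red, green, blue), "fx", "fy", "cx", "cy" (pixels), "k1" (the pictures are not rectified: a ray, as slopes to the right and down, at radius r is drawn at 1 + k1 r^2 times it, then the intrinsics apply), "extrinsics" (4x4, takes a point from world to camera coordinates). Camera axes: x right, y down, z forward; pixel columns grow to the right and rows downward; lengths in m; the calibration is good to about 2 mm. A picture is of the moment at which its call begins. There is no depth.
- ctrl.close_job(): hands the job in, once; it reports no verdict.
The state is a dict: "time_s": time; "qpos": joint angles; "joint_velocities": joint speeds; "joint_efforts": joint torques, N m; "position": TCP position; "tool_rot": TCP orientation; "contact_force": force on the tool from outside, world axes, zero at the start; "torque": the same for the moment, N m; "grip_width": finger opening in m.
Only numpy, scipy, OpenCV 4.12 (cv2) and the standard library are available. Lean on these libraries where they do the work, as an engineer would, in place of code of your own. Each camera call takes 0.05 s, during which the arm holds its last target.

## Working session

There is one attempt and no reset: what is moved stays moved. The work goes in short steps, Python scripts to look and compute and a shell command to move; the robot and the scene stay as the last step left them, time stands still between calls to the robot, and variables do not carry over. Pictures are saved under pics/ and viewed, and the job is handed in when it is done.

```bash
mkdir -p pics; ls
cat > h.py <<'E'
import numpy as np, cv2
from rig import ctrl
def grab(n):
    im=ctrl.get_image(n); return im
def save(im,f): cv2.imwrite('pics/'+f,cv2.cvtColor(im['pixels'],cv2.COLOR_RGB2BGR))
def ray(im,u,v):
    xd=(u-im['cx'])/im['fx']; yd=(v-im['cy'])/im['fy']
    x,y=xd,yd
    for _ in range(30):
        s=1+im['k1']*(x*x+y*y); x,y=xd/s,yd/s
    E=np.array(im['extrinsics']); R=E[:3,:3]; t=E[:3,3]
    return -R.T@t, R.T@np.array([x,y,1.])
def onz(im,u,v,z):
    o,d=ray(im,u,v); return o+d*(z-o[2])/d[2]
def proj(im,P):
    E=np.array(im['extrinsics']); c=E[:3,:3]@np.array(P)+E[:3,3]
    x,y=c[0]/c[2],c[1]/c[2]; s=1+im['k1']*(x*x+y*y)
    return im['fx']*x*s+im['cx'], im['fy']*y*s+im['cy']
def st():
    s=ctrl.get_state()
    for k in s: print(k,np.round(s[k],4))
E
python3 - <<'E'
from h import *
for n in ('top','side'):
    im=grab(n); save(im,n+'0.png')
    print(n,im['fx'],im['cx'],im['cy'],im['k1'],np.round(im['extrinsics'],3).tolist())
st()
E
```

```text
pics
top 363.9989098837003 321.80977266461866 204.02734395096104 -0.0436721514916149 [[0.014, -1.0, -0.023, 0.054], [-0.998, -0.012, -0.056, 0.554], [0.055, 0.023, -0.998, 1.264], [0.0, 0.0, 0.0, 1.0]]
side 473.2134662663693 319.2418753387481 205.86635799990964 -0.012214302620436176 [[-0.944, -0.331, 0.01, 0.529], [-0.225, 0.619, -0.752, 0.205], [0.243, -0.712, -0.659, 1.512], [0.0, 0.0, 0.0, 1.0]]
time_s 0.1
qpos [-1.3665  0.5284  1.4338 -0.      1.1814 -0.1785]
joint_velocities [-0.0003 -0.0017 -0.003  -0.0003 -0.      0.0008]
joint_efforts [-3.00000e-04 -4.43305e+01 -1.78586e+01 -3.00000e-04  3.90000e-03
 -0.00000e+00]
position [ 0.2333 -0.5792  0.2524]
tool_rot [ 0.9817  0.1902 -0.     -0.001 ]
contact_force [ 0.0562 -0.1874 -0.0422]
torque [-0.0078  0.0249  0.0063]
grip_width 0.0852
```

View pics/top0.png

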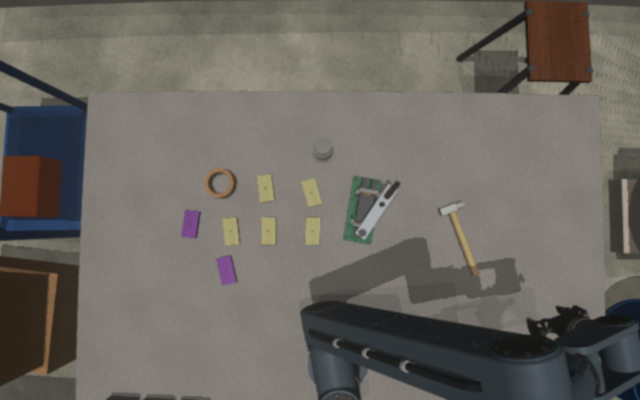

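View pics/side0.png

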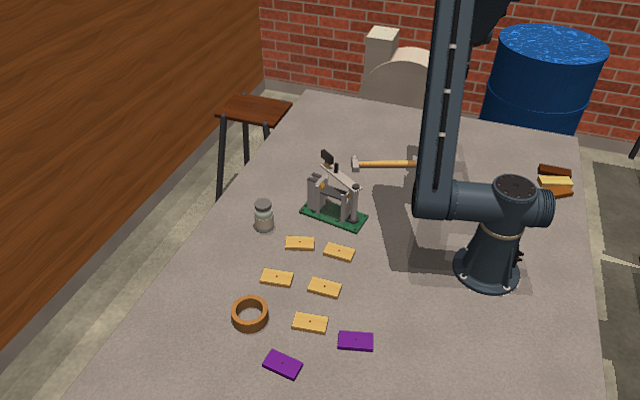

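The top view shows five yellow blanks at (265,188), (311,192), (231,231), (268,231) and (312,231). The purple decoys are at (190,224) and (227,270), the tape at (220,183), the jar at (323,149) and the hammer at (460,240). The magazine is at (367,210), with its keeper partly open, pivot at about (362,233). The side view agrees.

```bash
cat > meas.py <<'E'
from h import *
def blanks(im,z=0.016,cam='top'):
    hsv=cv2.cvtColor(im['pixels'],cv2.COLOR_RGB2HSV)
    m=cv2.inRange(hsv,(18,70,120),(34,255,255))
    if cam=='side': m=cv2.inRange(hsv,(12,90,150),(30,255,255))
    cs,_=cv2.findContours(m,cv2.RETR_EXTERNAL,cv2.CHAIN_APPROX_NONE)
    out=[]
    for c in cs:
        if cv2.contourArea(c)<80: continue
        P=np.array([onz(im,u,v,z)[:2] for u,v in c[:,0].astype(float)])
        (cx,cy),(w,h),a=cv2.minAreaRect((P*1000).astype(np.float32))
        if w<h: w,h,a=h,w,a+90
        a=(a+90)%180-90
        out.append((cx/1000,cy/1000,w,h,a,c[:,0].mean(0)))
    return out
E
python3 - <<'E'
from meas import *
print(ctrl.tip_extent)
for n in('top','side'):
    im=grab(n)
    print(n)
    for o in blanks(im,cam=n): print(np.round(o[:5],3),np.round(o[5]))
    hsv=cv2.cvtColor(im['pixels'],cv2.COLOR_RGB2HSV)
    m=cv2.inRange(hsv,(50,80,30),(85,255,255))
    if n=='top': c=im['pixels'][160:260,320:440]
    else: c=im['pixels'][130:250,280:400]
    cv2.imwrite(f'pics/mag_{n}.png',cv2.cvtColor(cv2.resize(c,None,fx=6 if n=='top' else 5,fy=6 if n=='top' else 5,interpolation=cv2.INTER_CUBIC),cv2.COLOR_RGB2BGR))
    cs,_=cv2.findContours(m,cv2.RETR_EXTERNAL,cv2.CHAIN_APPROX_NONE)
    cs=[c for c in cs if cv2.contourArea(c)>40]
    for c in cs: print(cv2.boundingRect(c))
    allp=np.vstack([c[:,0] for c in cs if 250<c[:,0,0].mean()<400]).astype(float)
    P=np.array([onz(im,u,v,.012)[:2] for u,v in allp])
    print(cv2.minAreaRect((P*1000).astype(np.float32)))
E
```

```text
0.022
top
[ 0.456  0.247 91.32  46.052  1.158] [268. 231.]
[ 0.454  0.382 93.267 50.866  7.85 ] [230. 231.]
[ 0.461  0.093 91.353 48.043 -1.831] [312. 230.]
[  0.438  -0.433 200.871  20.353  20.969] [463. 239.]
[ 0.594  0.1   91.933 46.569 16.703] [311. 192.]
[ 0.608  0.263 93.232 49.678  7.952] [265. 188.]
(345, 178, 22, 64)
((532.84033203125, -48.631778717041016), (223.02113342285156, 70.8987808227539), 5.944908142089844)
side
[ 0.455  0.381 95.556 52.531  8.132] [310. 321.]
[  0.635   0.402 104.291 102.067  19.811] [249. 309.]
[ 0.458  0.248 95.488 53.391  1.08 ] [324. 286.]
[ 0.609  0.262 95.452 54.399  8.512] [276. 276.]
[ 4.6100e-01  9.2000e-02  9.5464e+01  5.2270e+01 -2.0910e+00] [339. 251.]
[ 0.595  0.098 95.614 53.838 16.716] [300. 242.]
[-0.236 -0.497 83.384 44.115 32.729] [559. 189.]
[ -0.223  -0.558 120.883  53.844  16.188] [556. 180.]
[  0.423  -0.445 233.303  27.616  20.154] [387. 162.]
(299, 203, 69, 31)
((535.5604248046875, -76.63477325439453), (104.11494445800781, 228.623291015625), 81.13040924072266)
```

View pics/mag_top.png

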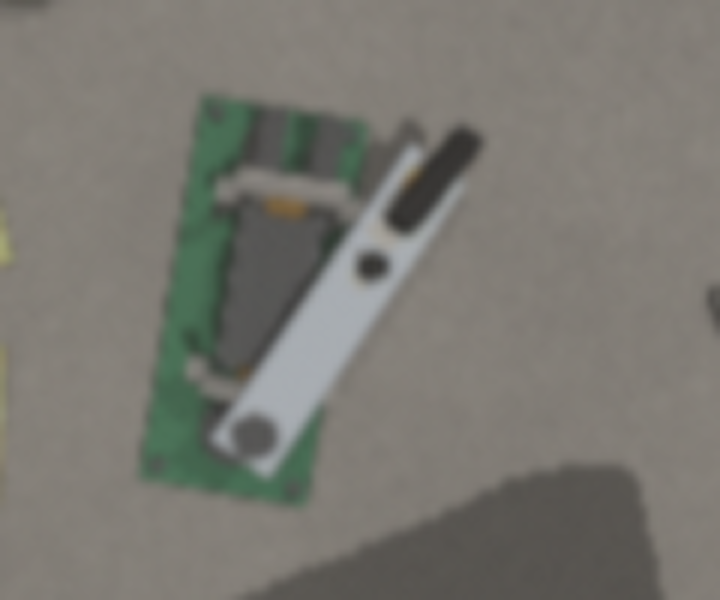

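View pics/mag_side.png

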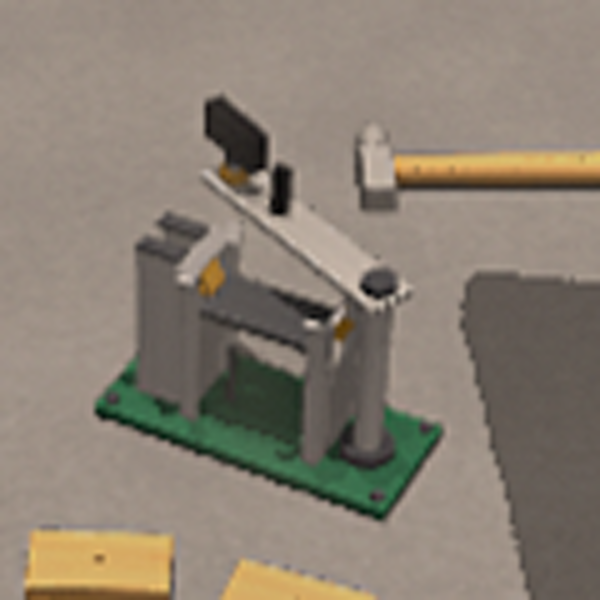

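Run:
```python
from h import *
t=grab('top'); s=grab('side')
for im,l in((t,[(354.2,175.8,.012),(381.7,180.8,.012),(343.3,240,.012),(370.8,244.2,.012),(362.5,232.5,.16),(382,204.2,.194),(392.5,190,.208)]),(s,[(299.4,212,.012),(356,233.4,.012),(368,216,.012),(356,186.4,.16),(336.2,163,.194),(327,155.6,.193)])):
    for u,v,z in l: print(u,v,z,np.round(onz(im,u,v,z),4))
```

```text
354.2 175.8 0.012 [ 0.6547 -0.0522  0.012 ]
381.7 180.8 0.012 [ 0.6381 -0.1493  0.012 ]
343.3 240 0.012 [ 0.428 -0.016  0.012]
370.8 244.2 0.012 [ 0.4147 -0.1123  0.012 ]
362.5 232.5 0.16 [ 0.4583 -0.0698  0.16  ]
382 204.2 0.194 [ 0.545  -0.1249  0.194 ]
392.5 190 0.208 [ 0.587  -0.1541  0.208 ]
299.4 212 0.012 [ 0.651 -0.044  0.012]
356 233.4 0.012 [ 0.4303 -0.0079  0.012 ]
368 216 0.012 [ 0.4144 -0.1072  0.012 ]
356 186.4 0.16 [ 0.4585 -0.0738  0.16  ]
336.2 163 0.194 [ 0.5472 -0.1316  0.194 ]
327 155.6 0.193 [ 0.591  -0.1634  0.193 ]
```

```bash
python3 -m pendant '[[2.1,3,0.3,8.4],[2.1,3,0.3,8.4],[2.1,3,0.3,8.4],[2.1,3,0.3,8.4],[2.1,3,0.3,8.4],[2.1,3,0.3,8.4],[2.1,3,0.3,8.4],[2.1,3,0.3,8.4],[2.1,3,0.3,8.4],[2.1,3,0.3,8.4],[2.1,3,0.3,8.4],[2.1,3,0.3,8.4],[2.1,3,0.3,8.4],[2.1,3,0.3,8.4],[2.1,3,0.3,8.4],[0,0,0,0],[0,0,0,0]]' 0 40
python3 - <<'E'
from h import *
for n in('top','side'):
    im=grab(n); save(im,n+'1.png')
E
```

```text
time_s: 2.0
position: [0.5486, -0.1291, 0.2982]
tool_rot: [0.276, 0.961, -0.0, -0.0]
contact_force: [-1.1, -0.0, -0.4]
grip_width: 0.0427
```

```bash
python3 -m pendant '[[-0.2,0.1,-2.7,0],[0,0,-2.7,0],[0,0,-2.7,0],[0,0,-2.4,0],[0,0,0,0]]' 0 40
python3 - <<'E'
from h import *
for n in('top','side'):
    im=grab(n); save(im,n+'2.png')
    c=im['pixels'][140:260,300:440] if n=='top' else im['pixels'][110:230,260:400]
    cv2.imwrite(f'pics/z2_{n}.png',cv2.cvtColor(cv2.resize(c,None,fx=5,fy=5,interpolation=cv2.INTER_CUBIC),cv2.COLOR_RGB2BGR))
E
```

```text
time_s: 2.6
position: [0.5435, -0.1291, 0.1902]
tool_rot: [0.278, 0.961, 0.0, -0.004]
contact_force: [0.1, -0.2, 0.3]
grip_width: 0.0426
```

View pics/z2_side.png

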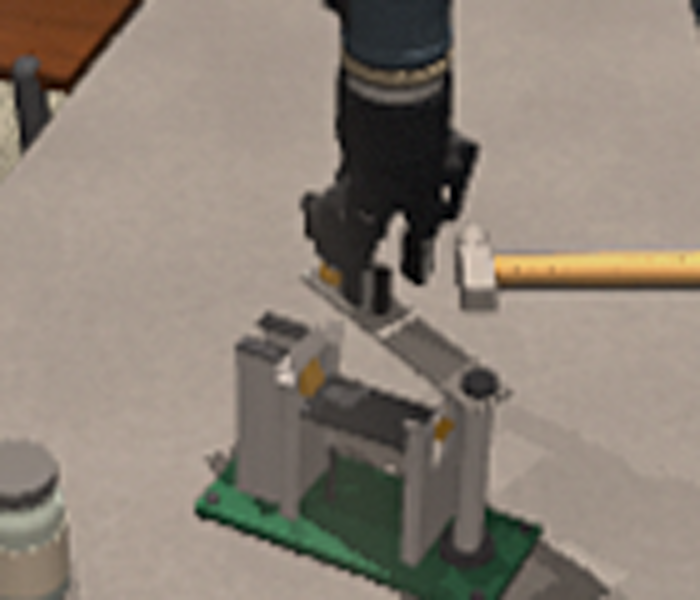

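The side picture shows the peg at crop (380,290) between the open fingers. I'm closing on it.

```bash
python3 -m pendant '[[0,0,0,0],[0,0,0,0],[0,0,0,0],[0,0,0,0],[0,0,0,0],[0,0,0,0]]' -1 30
python3 - <<'E'
from h import *
st()
# arc waypoints (in keeper angle) from pivot est
E
```

```text
time_s: 3.3
position: [0.5475, -0.1293, 0.1949]
tool_rot: [0.276, 0.961, -0.0, 0.002]
contact_force: [-0.4, -0.1, 6.7]
grip_width: 0.0128
time_s 3.3
qpos [-4.3030e-01  5.1870e-01  1.6516e+00 -4.0000e-04  9.6770e-01 -1.4414e+00]
joint_velocities [-0.0017  0.0001 -0.0008 -0.0009  0.0006  0.0001]
joint_efforts [ 2.68500e-01 -3.70113e+01 -1.29292e+01  4.96000e-02 -4.45000e-02
 -3.06000e-02]
position [ 0.5475 -0.1293  0.1949]
tool_rot [ 2.761e-01  9.611e-01 -4.000e-04  1.800e-03]
contact_force [-0.4053 -0.1347  6.6632]
torque [-0.0026  0.0454 -0.0501]
grip_width 0.0128
```

```bash
python3 -m pendant '[[0,0,0.3,0],[0,0,0,0],[0,0,0,0]]'
python3 - <<'E'
from h import *
st()
for n in('top','side'):
    im=grab(n)
    c=im['pixels'][140:260,300:440] if n=='top' else im['pixels'][130:200,290:370]
    cv2.imwrite(f'pics/z3_{n}.png',cv2.cvtColor(cv2.resize(c,None,fx=5 if n=='top' else 8,fy=5 if n=='top' else 8,interpolation=cv2.INTER_CUBIC),cv2.COLOR_RGB2BGR))
E
```

```text
time_s: 3.6
position: [0.5474, -0.1293, 0.1952]
tool_rot: [0.276, 0.961, -0.0, 0.001]
contact_force: [4.5, -2.3, -10.4]
grip_width: 0.0128
time_s 3.6
qpos [-4.3050e-01  5.1870e-01  1.6505e+00 -1.0000e-04  9.7020e-01 -1.4414e+00]
joint_velocities [ 0.0003 -0.0007 -0.0023 -0.0004  0.0035  0.0002]
joint_efforts [ 6.40300e-01 -4.53472e+01 -1.39087e+01 -2.22000e-02  1.45960e+00
 -2.12000e-02]
position [ 0.5474 -0.1293  0.1952]
tool_rot [ 2.763e-01  9.611e-01 -2.000e-04  1.000e-03]
contact_force [  4.5363  -2.2648 -10.3636]
torque [-0.3174 -0.7963 -0.0334]
grip_width 0.0128
```

View pics/z3_side.png

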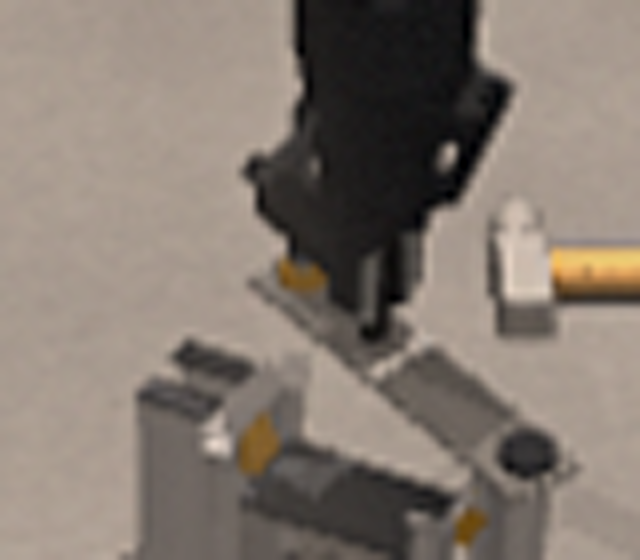

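Run:
```python
import numpy as np
a=np.radians(-32.9-np.arange(0,73,8.0)); p=10.5*np.c_[np.cos(a),np.sin(a)]
print(np.round(np.diff(p,axis=0),2).tolist())
```

```text
[[-0.88, -1.17], [-1.03, -1.04], [-1.17, -0.88], [-1.28, -0.71], [-1.37, -0.53], [-1.43, -0.33], [-1.46, -0.13], [-1.46, 0.07], [-1.44, 0.28]]
```

```bash
python3 -m pendant '[[-0.88,-1.17,-0.15,-8],[-1.03,-1.04,0,-8],[-1.17,-0.88,0,-8],[-1.28,-0.71,0,-8],[0,0,0,0]]'; python3 -m pendant '[[-1.37,-0.53,0,-8],[-1.43,-0.33,0,-8],[-1.46,-0.13,0,-8],[-1.46,0.07,0,-8],[-1.44,0.28,0,-8],[0,0,0,0],[0,0,0,0]]'
```

```text
time_s: 4.2
position: [0.5011, -0.1666, 0.195]
tool_rot: [0.531, 0.847, -0.0, -0.001]
contact_force: [-1.6, 1.9, 0.1]
grip_width: 0.0123
time_s: 4.9
position: [0.4306, -0.1704, 0.195]
tool_rot: [0.788, 0.616, 0.001, -0.002]
contact_force: [0.5, 6.7, 4.8]
grip_width: 0.0124
```

```bash
python3 -m pendant '[[0,0,0,0],[0,0,0,0],[0,0,0,0],[0,0,3.5,0],[0,0,3.5,0],[0,0,3.5,0],[0.26,2.2,0,8.5],[0.26,2.2,0,8.5],[0.26,2.2,0,8.5],[0.26,2.2,0,8.5],[0.26,2.2,0,8.5],[0.26,2.2,0,8.5],[0.26,2.2,0,8.5],[0.26,2.2,0,8.5],[0.26,2.2,0,8.5],[0.26,2.2,0,8.5],[0.26,2.2,0,8.5],[0.26,2.2,0,8.5],[0,0,0,0]]' 1 60;  python3 - <<'E'
from meas import *
for n in('top','side'):
    im=grab(n); save(im,n+'4.png')
    for o in blanks(im,cam=n): print(np.round(o[:5],3),np.round(o[5]))
    c=im['pixels'][160:260,320:440] if n=='top' else im['pixels'][130:250,280:400]
    s=6 if n=='top' else 5
    cv2.imwrite(f'pics/z4_{n}.png',cv2.cvtColor(cv2.resize(c,None,fx=s,fy=s,interpolation=cv2.INTER_CUBIC),cv2.COLOR_RGB2BGR))
E
```

```text
time_s: 6.8
position: [0.4627, 0.0926, 0.2998]
tool_rot: [0.016, 1.0, 0.0, 0.0]
contact_force: [0.1, 0.3, -0.6]
grip_width: 0.0854
[ 0.457  0.26  87.741 21.272  1.22 ] [264. 230.]
[ 0.454  0.382 93.263 50.798  7.82 ] [231. 231.]
[  0.423  -0.439 232.39   20.398  20.424] [465. 243.]
[ 0.604  0.101 73.486 49.881 16.637] [311. 189.]
[ 0.607  0.262 92.298 49.403  7.952] [265. 188.]
[ 0.455  0.382 95.634 54.122  7.899] [310. 321.]
[  0.635   0.402 104.551 102.069  19.812] [249. 309.]
[ 0.458  0.249 95.488 54.352  1.08 ] [324. 286.]
[ 0.609  0.262 95.451 54.999  8.516] [276. 276.]
[ 0.481  0.092 53.832 51.412 87.012] [333. 249.]
[ 0.598  0.097 92.939 51.252 19.874] [299. 242.]
[ -0.225  -0.519 138.888 132.149  15.819] [555. 185.]
[  0.383  -0.46  144.402  33.755  22.947] [398. 162.]
```

View pics/z4_top.png

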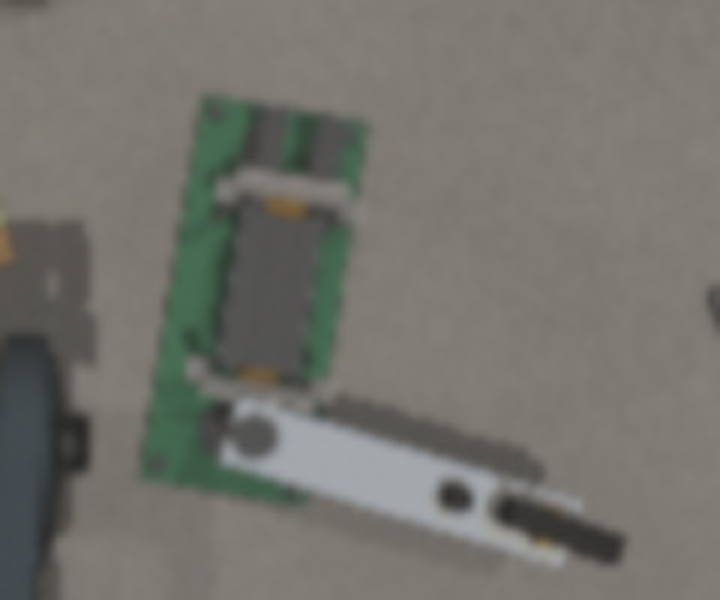

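View pics/z4_side.png

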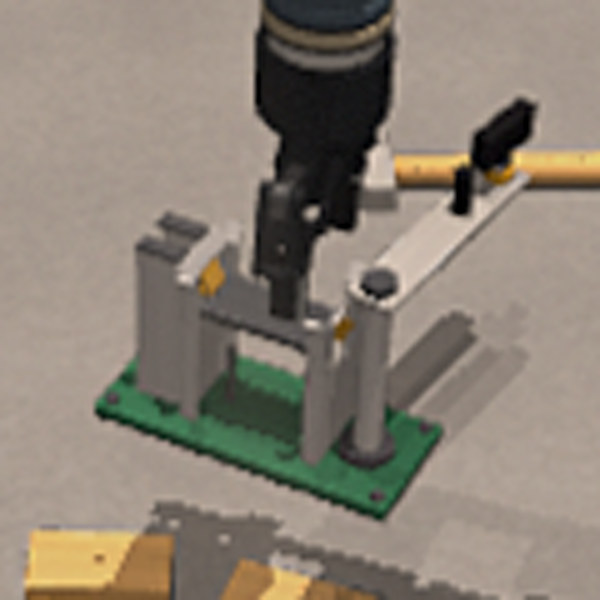

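Run:
```python
from h import *
t=grab('top'); s=grab('side')
hsv=cv2.cvtColor(t['pixels'],cv2.COLOR_RGB2HSV)
m=cv2.inRange(hsv,(8,110,70),(28,255,255))[180:240,350:385]
n,l,stt,c=cv2.connectedComponentsWithStats(m)
B=[]
for i in range(1,n):
    if stt[i,4]>3:
        u,v=c[i]+[350,180]; B.append(onz(t,u,v,.118)); print('brass',u,v,stt[i,4],B[-1].round(4))
if len(B)==2: d=B[0]-B[1]; print('mid',np.mean(B,axis=0).round(4),np.linalg.norm(d),np.degrees(np.arctan2(d[1],d[0])))
print('follower',onz(t,320+272/6,160+290/6,.109).round(4),'flare',onz(t,320+273/6,160+290/6,.142).round(4))
for z,pt in((.142,[(217,185),(360,205),(190,370),(325,400)]),):
    print([onz(t,320+a/6,160+b/6,z)[:2].round(4).tolist() for a,b in pt])
# side brass
hsv=cv2.cvtColor(s['pixels'],cv2.COLOR_RGB2HSV)
m=cv2.inRange(hsv,(10,120,90),(26,255,255))[175:210,310:356]
n,l,stt,c=cv2.connectedComponentsWithStats(m)
B=[]
for i in range(1,n):
    if stt[i,4]>5:
        u,v=c[i]+[310,175]; B.append(onz(s,u,v,.119)); print('brass side',u,v,stt[i,4],B[-1].round(4))
```

```text
brass 367.42857142857144 194.28571428571428 7 [ 0.5808 -0.0885  0.118 ]
follower [ 0.5357 -0.0829  0.109 ] flare [ 0.5342 -0.0803  0.142 ]
[[0.5894, -0.0504], [0.5797, -0.1258], [0.4915, -0.037], [0.4767, -0.108]]
brass side 321.85185185185185 185.1851851851852 27 [ 0.5833 -0.0896  0.119 ]
brass side 348.3333333333333 195.33333333333334 12 [ 0.4813 -0.0685  0.119 ]
```

```bash
python3 -m pendant '[[-0.2,0,-4.5,0],[0,0,-4.5,0],[0,0,-4.5,0],[0,0,-4.5,0],[0,0,-4.5,0],[0,0,-3,0],[0,0,-2.5,0],[0,0,0,0],[0,0,0,0]]' 1 60; python3 -m pendant '[[0,0,0,0],[0,0,0,0],[0,0,0,0],[0,0,0,0],[0,0,0,0]]' -1 60
```

```text
time_s: 7.9
position: [0.4606, 0.0901, 0.0198]
tool_rot: [0.019, 1.0, -0.0, -0.0]
contact_force: [-0.8, 0.8, 0.4]
grip_width: 0.0853
time_s: 8.4
position: [0.4614, 0.0908, 0.0216]
tool_rot: [0.018, 1.0, -0.0, 0.002]
contact_force: [-0.3, -0.9, 7.5]
grip_width: 0.0504
```

```bash
python3 -m pendant '[[0,0,4,0],[0,0,4.5,0],[0,0,4.5,0],[0,0,4,0],[0,0,2,0],[0.75,-1.72,0,-1],[0.73,-1.72,0,-1],[0.73,-1.72,0,-1],[0.73,-1.72,0,-1],[0.73,-1.72,0,-1],[0.73,-1.72,0,-1],[0.73,-1.72,0,-1],[0.73,-1.72,0,0],[0.73,-1.72,0,0],[0.73,-1.74,0,0],[0,0,0,0],[0,0,0,0]]' -1 100;  python3 - <<'E'
from meas import *
for n in('top','side'):
    im=grab(n); save(im,n+'5.png')
    c=im['pixels'][160:260,320:440] if n=='top' else im['pixels'][110:230,280:400]
    s=6 if n=='top' else 5
    cv2.imwrite(f'pics/z5_{n}.png',cv2.cvtColor(cv2.resize(c,None,fx=s,fy=s,interpolation=cv2.INTER_CUBIC),cv2.COLOR_RGB2BGR))
E
```

```text
time_s: 10.1
position: [0.5335, -0.0817, 0.2096]
tool_rot: [0.08, 0.997, 0.0, -0.0]
contact_force: [0.3, 1.0, -1.3]
grip_width: 0.0493
```

View pics/z5_side.png

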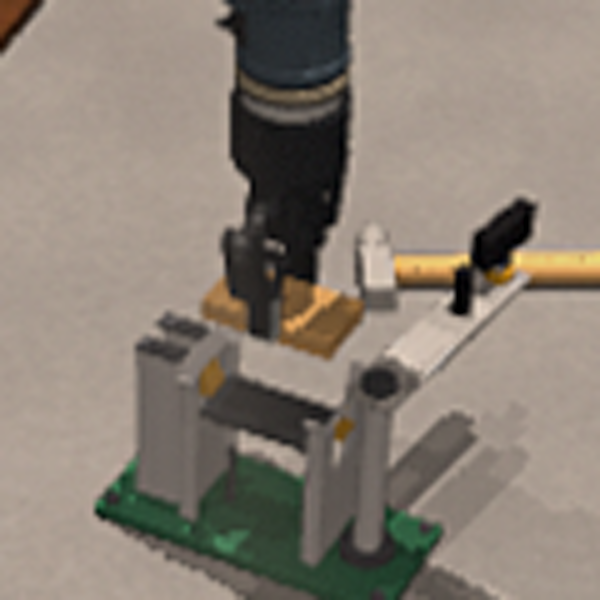

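View pics/z5_top.png

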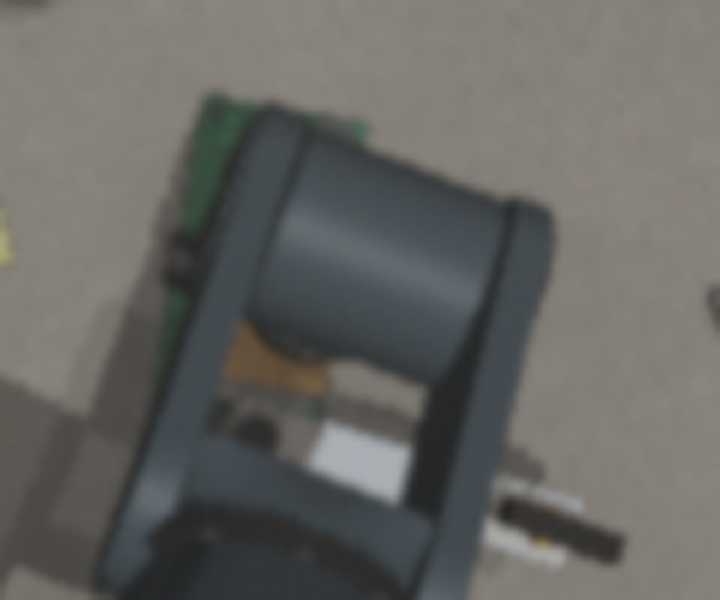

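The blank is gripped level over the mouth. In the side crop it spans (205,300) to (360,320), above the shaft, so I can lower it.

```bash
python3 -m pendant '[[0.1,0,-2,0],[0,0,-2,0],[0,0,-1,0],[0,0,-0.5,0],[0,0,0,0],[0,0,0,0]]' -1 100; python3 -m pendant '[[0,0,-0.5,0],[0,0,-0.5,0],[0,0,-0.5,0],[0,0,0,0],[0,0,0,0]]' -1 100
python3 - <<'E'
from h import *
st()
im=grab('side'); c=im['pixels'][110:230,280:400]
cv2.imwrite('pics/z6_side.png',cv2.cvtColor(cv2.resize(c,None,fx=5,fy=5,interpolation=cv2.INTER_CUBIC),cv2.COLOR_RGB2BGR))
E
```

```text
time_s: 10.8
position: [0.535, -0.0813, 0.1553]
tool_rot: [0.079, 0.997, -0.0, 0.0]
contact_force: [0.1, 0.3, -0.4]
grip_width: 0.0488
time_s: 11.3
position: [0.5352, -0.0816, 0.1397]
tool_rot: [0.079, 0.997, -0.0, 0.001]
contact_force: [1.5, -1.8, -1.2]
grip_width: 0.0493
time_s 11.3
qpos [-0.3578  0.5805  1.7452  0.      0.8147 -1.7702]
joint_velocities [ 0.0004 -0.0009 -0.     -0.0006  0.0008 -0.0001]
joint_efforts [ 9.01000e-02 -4.07715e+01 -1.04960e+01 -3.64000e-02  6.41800e-01
  2.78000e-02]
position [ 0.5352 -0.0816  0.1397]
tool_rot [ 7.910e-02  9.969e-01 -1.000e-04  6.000e-04]
contact_force [ 1.5464 -1.8243 -1.1946]
torque [-0.0312 -0.407   0.0279]
grip_width 0.0493
```

View pics/z6_side.png

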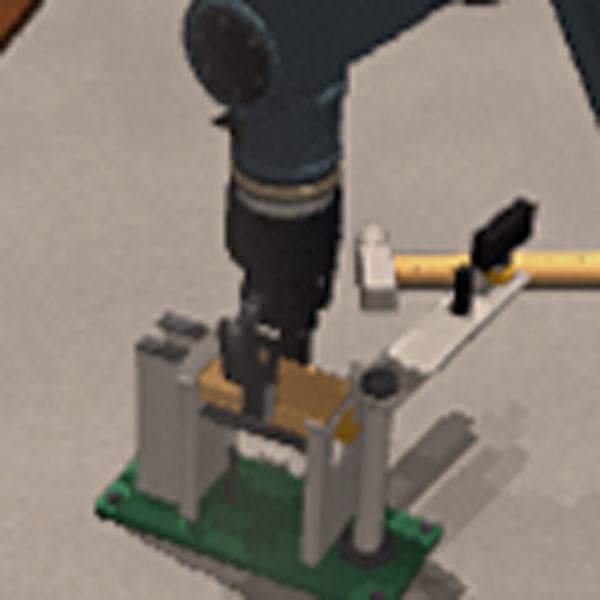

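```bash
python3 -m pendant '[[0,0,-0.5,0],[0,0,-0.5,0],[0,0,-0.5,0],[0,0,-0.5,0],[0,0,-0.4,0],[0,0,0,0]]' -1 120; python3 -m pendant '[[0,0,-0.3,0],[0,0,-0.3,0],[0,0,0,0],[0,0,0,0]]' -1 120;  python3 - <<'E'
from h import *
im=grab('side'); c=im['pixels'][110:230,280:400]
cv2.imwrite('pics/z7_side.png',cv2.cvtColor(cv2.resize(c,None,fx=5,fy=5,interpolation=cv2.INTER_CUBIC),cv2.COLOR_RGB2BGR))
E
```

```text
time_s: 11.95
position: [0.5352, -0.0815, 0.1156]
tool_rot: [0.079, 0.997, -0.0, 0.001]
contact_force: [2.6, -0.8, 1.4]
grip_width: 0.0487
time_s: 12.35
position: [0.5352, -0.0815, 0.1098]
tool_rot: [0.079, 0.997, -0.0, 0.001]
contact_force: [2.6, -0.6, 1.7]
grip_width: 0.0494
```

View pics/z7_side.png

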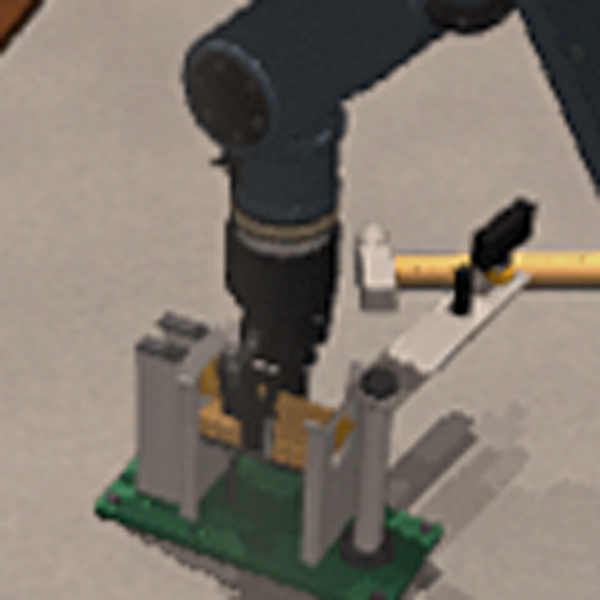

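```bash
python3 -m pendant '[[0,0,-0.2,0],[0,0,0,0],[0,0,0,0]]' -1 120; python3 -m pendant '[[0,0,0,0],[0,0,0,0],[0,0,0,0],[0,0,0,0]]' 1 60;  python3 - <<'E'
from h import *
im=grab('side'); c=im['pixels'][110:230,280:400]
cv2.imwrite('pics/z8_side.png',cv2.cvtColor(cv2.resize(c,None,fx=5,fy=5,interpolation=cv2.INTER_CUBIC),cv2.COLOR_RGB2BGR))
E
```

```text
time_s: 12.7
position: [0.5352, -0.0815, 0.108]
tool_rot: [0.079, 0.997, -0.0, 0.001]
contact_force: [2.3, -0.7, 4.4]
grip_width: 0.0494
time_s: 13.1
position: [0.5336, -0.0809, 0.1073]
tool_rot: [0.079, 0.997, 0.0, -0.001]
contact_force: [0.4, -0.0, 0.2]
grip_width: 0.0857
```

View pics/z8_side.png

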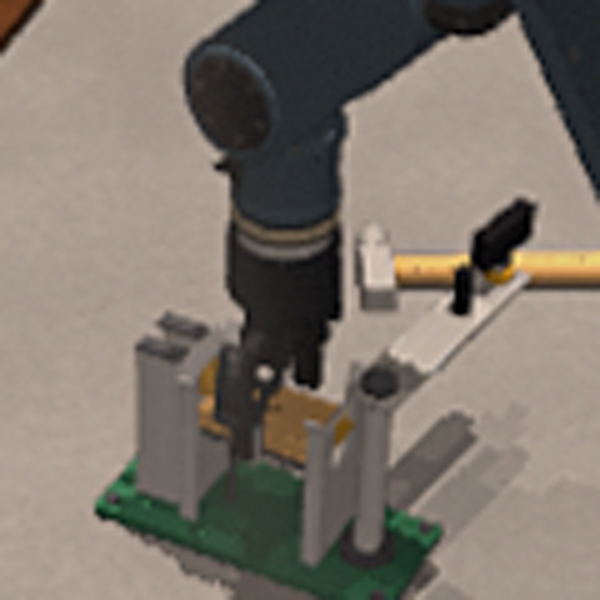

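```bash
python3 -m pendant '[[0,0,3,0],[0,0,4,0],[0,0,4,0],[1,3,0,4.3],[1,3,0,4.3],[1,3,0,4.3],[1,3,0,4.3],[1,3,0,4.3],[1,3,0,4.3],[0,0,0,0],[0,0,0,0]]' 1 60;  python3 - <<'E'
from meas import *
for n in('top','side'):
    im=grab(n)
    for o in blanks(im,cam=n): print(np.round(o[:5],3),np.round(o[5]))
    c=im['pixels'][160:260,320:440] if n=='top' else im['pixels'][110:230,280:400]
    s=6 if n=='top' else 5
    cv2.imwrite(f'pics/z9_{n}.png',cv2.cvtColor(cv2.resize(c,None,fx=s,fy=s,interpolation=cv2.INTER_CUBIC),cv2.COLOR_RGB2BGR))
E
```

```text
time_s: 14.25
position: [0.5941, 0.0992, 0.2174]
tool_rot: [-0.146, 0.989, -0.0, -0.001]
contact_force: [-0.2, 0.7, 0.2]
grip_width: 0.0851
[ 0.454  0.382 93.267 50.48   7.85 ] [231. 231.]
[  0.423  -0.439 231.558  20.568  20.644] [465. 243.]
[ 5.4200e-01 -9.0000e-02  1.0679e+02  5.5754e+01 -8.6020e+00] [365. 208.]
[ 0.608  0.269 92.492 46.408  0.685] [264. 187.]
[ 0.455  0.383 95.859 54.61   8.064] [310. 322.]
[  0.635   0.402 104.551 102.069  19.812] [249. 309.]
[ 0.458  0.248 95.544 55.255  0.804] [324. 286.]
[ 0.609  0.262 96.248 55.194  8.504] [276. 277.]
[ 0.61   0.102 65.806 51.262 19.876] [294. 241.]
[  0.581  -0.194 110.065  60.62  -11.411] [332. 190.]
[ -0.225  -0.518 138.888 132.428  15.819] [555. 185.]
[  0.383  -0.456 147.948  34.434  20.157] [398. 162.]
```

View pics/z9_top.png

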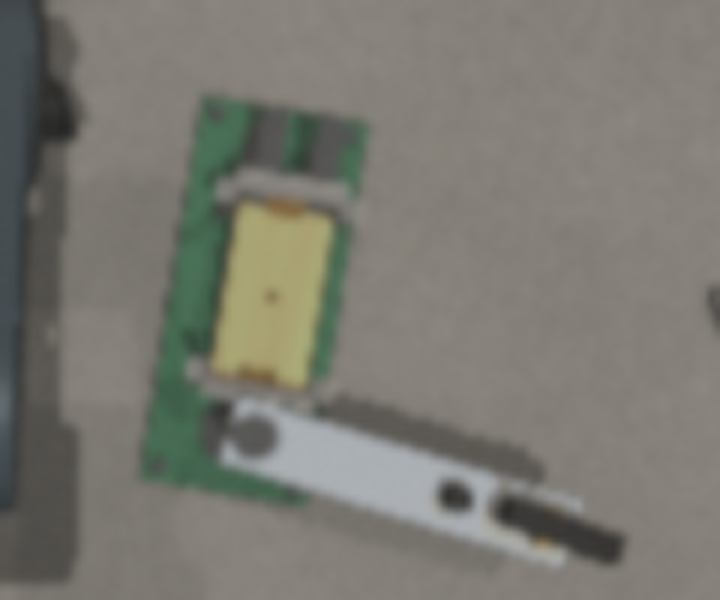

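View pics/z9_side.png

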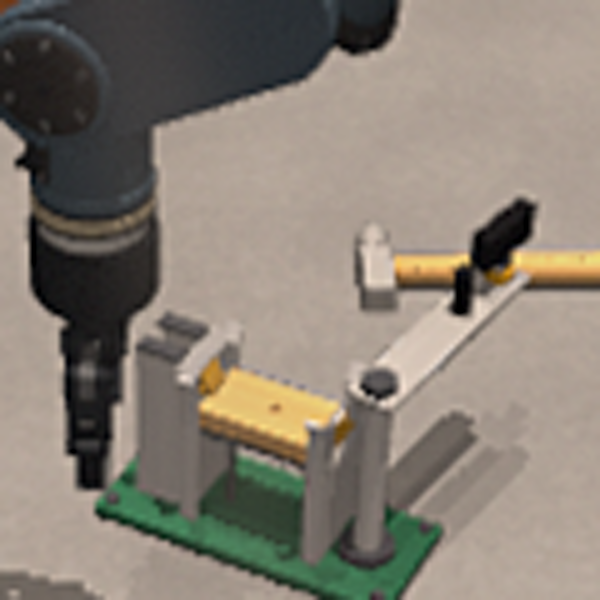

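Blank 1 sits level under both catches: the brass shows at its two ends, crop (285,208) and (257,373). Now the second blank.

```bash
python3 -m pendant '[[0,0,-4.5,0],[0,0,-4.5,0],[0,0,-4.5,0],[0,0,-3.7,0],[0,0,-2.5,0],[0,0,0,0],[0,0,0,0]]' 1 60; python3 -m pendant '[[0,0,0,0],[0,0,0,0],[0,0,0,0],[0,0,0,0],[0,0,0,0]]' -1 80;python3 -m pendant '[[0,0,4,0],[0,0,4.5,0],[0,0,4.5,0],[0,0,4,0],[0,0,2,0],[-0.99,-3,0,-4.3],[-0.99,-3,0,-4.3],[-0.99,-3,0,-4.3],[-0.99,-3,0,-4.3],[-0.99,-3,0,-4.3],[-0.99,-3,0,-4.3],[0,0,0,0],[0,0,0,0]]' -1 100
```

```text
time_s: 15.05
position: [0.5947, 0.0976, 0.021]
tool_rot: [-0.145, 0.989, -0.0, -0.0]
contact_force: [1.2, 0.4, -0.5]
grip_width: 0.0852
time_s: 15.55
position: [0.5961, 0.0986, 0.0232]
tool_rot: [-0.146, 0.989, -0.0, 0.002]
contact_force: [-0.2, -1.3, 5.8]
grip_width: 0.05
time_s: 16.85
position: [0.5351, -0.0817, 0.2115]
tool_rot: [0.08, 0.997, 0.0, 0.0]
contact_force: [0.3, 0.3, -0.6]
grip_width: 0.0491
```

```bash
python3 -m pendant '[[0,0,-2,0],[0,0,-2,0],[0,0,-1,0],[0,0,-0.5,0],[0,0,-0.5,0],[0,0,-0.5,0],[0,0,-0.5,0],[0,0,0,0],[0,0,0,0]]' -1 120; python3 -m pendant '[[0,0,-0.5,0],[0,0,-0.5,0],[0,0,-0.5,0],[0,0,-0.5,0],[0,0,-0.5,0],[0,0,-0.3,0],[0,0,0,0],[0,0,0,0]]' -1 120;  python3 - <<'E'
from h import *
im=grab('side'); c=im['pixels'][110:230,280:400]
cv2.imwrite('pics/z10_side.png',cv2.cvtColor(cv2.resize(c,None,fx=5,fy=5,interpolation=cv2.INTER_CUBIC),cv2.COLOR_RGB2BGR))
E
```

```text
time_s: 17.75
position: [0.5365, -0.0817, 0.1416]
tool_rot: [0.079, 0.997, -0.0, 0.002]
contact_force: [2.2, -1.1, 1.3]
grip_width: 0.049
time_s: 18.55
position: [0.5361, -0.0817, 0.1131]
tool_rot: [0.079, 0.997, -0.0, 0.001]
contact_force: [3.6, -0.9, 4.2]
grip_width: 0.0486
```

View pics/z10_side.png

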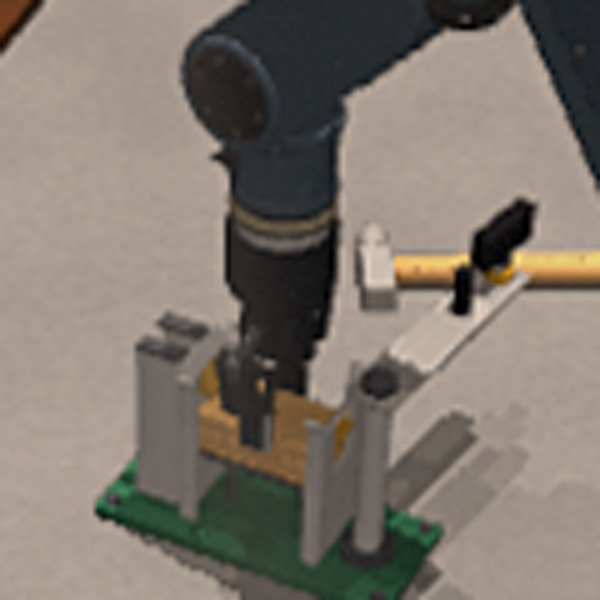

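Next I push to about 0.107, then release and go to blank 3 at (0.6085, 0.262), yaw 8.4.

```bash
python3 -m pendant '[[0,0,-0.3,0],[0,0,-0.3,0],[0,0,0,0],[0,0,0,0]]' -1 120; python3 -m pendant '[[0,0,0,0],[0,0,0,0],[0,0,0,0],[0,0,0,0]]' 1 60; python3 -m pendant '[[0,0,3,0],[0,0,4,0],[0,0,4,0],[1,4,0,2.2],[1,4,0,2.2],[1,4,0,2.2],[1,4,0,2.2],[1,4,0,2.2],[1,4,0,2.2],[0.6,4,0,2.2],[0.8,4,0,2.2],[0,2.4,0,0],[0,0,0,0],[0,0,0,0]]' 1 60;  python3 - <<'E'
from meas import *
for n in('top','side'):
    im=grab(n)
    for o in blanks(im,cam=n): print(np.round(o[:5],3),np.round(o[5]))
    c=im['pixels'][160:260,320:440] if n=='top' else im['pixels'][110:230,280:400]
    s=5
    cv2.imwrite(f'pics/z11_{n}.png',cv2.cvtColor(cv2.resize(c,None,fx=s,fy=s,interpolation=cv2.INTER_CUBIC),cv2.COLOR_RGB2BGR))
a=cv2.imread('pics/z11_top.png');b=cv2.imread('pics/z11_side.png')
cv2.imwrite('pics/z11.png',cv2.resize(np.vstack([a,b[150:]]),None,fx=.6,fy=.6))
E
```

```text
time_s: 19.0
position: [0.5354, -0.0814, 0.1068]
tool_rot: [0.079, 0.997, -0.0, 0.0]
contact_force: [3.1, -1.0, 4.4]
grip_width: 0.049
time_s: 19.4
position: [0.534, -0.0808, 0.1061]
tool_rot: [0.079, 0.997, 0.0, -0.002]
contact_force: [0.7, -0.3, -0.3]
grip_width: 0.0853
time_s: 20.8
position: [0.6083, 0.2628, 0.2161]
tool_rot: [-0.075, 0.997, -0.0, -0.001]
contact_force: [1.1, -0.1, 0.1]
grip_width: 0.0853
[ 0.47   0.258 63.256 31.855  1.181] [265. 228.]
[  0.423  -0.438 231.583  20.493  20.935] [464. 243.]
[ 5.41000e-01 -9.00000e-02  1.06928e+02  5.52970e+01 -8.96700e+00] [365. 208.]
[ 0.455  0.383 96.17  54.754  7.995] [310. 322.]
[  0.635   0.402 104.811 102.069  19.812] [249. 309.]
[ 0.474  0.26  64.235 39.33   9.394] [319. 287.]
[ 0.62   0.263 73.677 53.663  9.288] [272. 275.]
[  0.581  -0.194 109.947  60.226  -9.843] [332. 190.]
[ -0.225  -0.518 138.888 132.428  15.819] [555. 185.]
[  0.384  -0.456 146.187  34.439  20.141] [398. 163.]
```

View pics/z11.png

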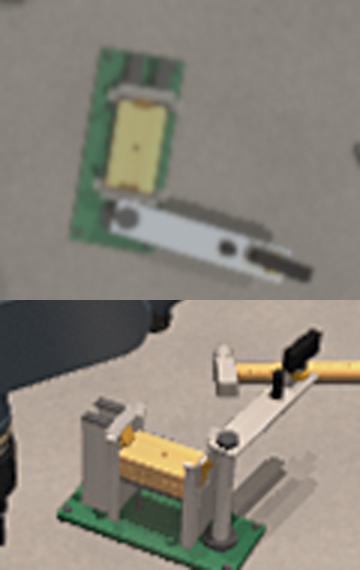

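Two blanks are in, level, with the brass over their ends. Now the third.

```bash
python3 -m pendant '[[0,0,-4.5,0],[0,0,-4.5,0],[0,0,-4.5,0],[0,0,-3.5,0],[0,0,-2.5,0],[0,0,0,0],[0,0,0,0]]' 1 60; python3 -m pendant '[[0,0,0,0],[0,0,0,0],[0,0,0,0],[0,0,0,0],[0,0,0,0]]' -1 80;python3 -m pendant '[[0,0,4,0],[0,0,4.5,0],[0,0,4.5,0],[0,0,4,0],[0,0,2,0],[-1,-4,0,-2.2],[-1,-4,0,-2.2],[-1,-4,0,-2.2],[-1,-4,0,-2.2],[-1,-4,0,-2.2],[-1,-4,0,-2.2],[-0.6,-4,0,-2.2],[-0.8,-4,0,-2.2],[0,-2.4,0,0],[0,0,0,0],[0,0,0,0]]' -1 100
python3 - <<'E'
from h import *
im=grab('side'); c=im['pixels'][110:230,280:400]
cv2.imwrite('pics/z12_side.png',cv2.cvtColor(cv2.resize(c,None,fx=3,fy=3,interpolation=cv2.INTER_CUBIC),cv2.COLOR_RGB2BGR))
E
```

```text
time_s: 21.6
position: [0.6096, 0.2615, 0.022]
tool_rot: [-0.074, 0.997, -0.0, -0.0]
contact_force: [0.1, 0.3, 0.7]
grip_width: 0.0851
time_s: 22.1
position: [0.6109, 0.2631, 0.0245]
tool_rot: [-0.075, 0.997, 0.0, 0.002]
contact_force: [-0.9, -1.6, 7.0]
grip_width: 0.0496
time_s: 23.7
position: [0.5351, -0.0815, 0.2123]
tool_rot: [0.08, 0.997, 0.0, 0.0]
contact_force: [1.0, 0.9, -1.8]
grip_width: 0.0487
```

View pics/z12_side.png

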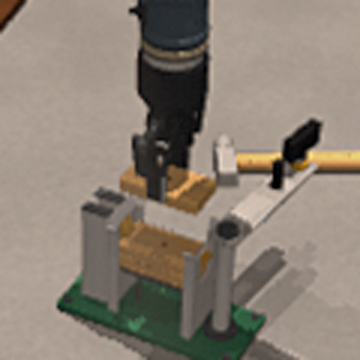

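```bash
python3 -m pendant '[[0,0,-2,0],[0,0,-2,0],[0,0,-1,0],[0,0,-0.5,0],[0,0,-0.5,0],[0,0,-0.5,0],[0,0,-0.5,0],[0,0,0,0],[0,0,0,0]]' -1 120; python3 -m pendant '[[0,0,-0.5,0],[0,0,-0.5,0],[0,0,-0.5,0],[0,0,-0.5,0],[0,0,-0.5,0],[0,0,-0.3,0],[0,0,-0.3,0],[0,0,-0.3,0],[0,0,0,0],[0,0,0,0]]' -1 120;  python3 - <<'E'
from h import *
im=grab('side'); c=im['pixels'][110:230,280:400]
cv2.imwrite('pics/z13_side.png',cv2.cvtColor(cv2.resize(c,None,fx=5,fy=5,interpolation=cv2.INTER_CUBIC),cv2.COLOR_RGB2BGR))
E
```

```text
time_s: 24.65
position: [0.5364, -0.0817, 0.1424]
tool_rot: [0.079, 0.997, -0.0, 0.001]
contact_force: [2.1, -0.9, 0.7]
grip_width: 0.0483
time_s: 25.65
position: [0.5362, -0.0817, 0.1081]
tool_rot: [0.079, 0.997, -0.0, 0.001]
contact_force: [4.9, -1.8, 4.6]
grip_width: 0.0484
```

View pics/z13_side.png

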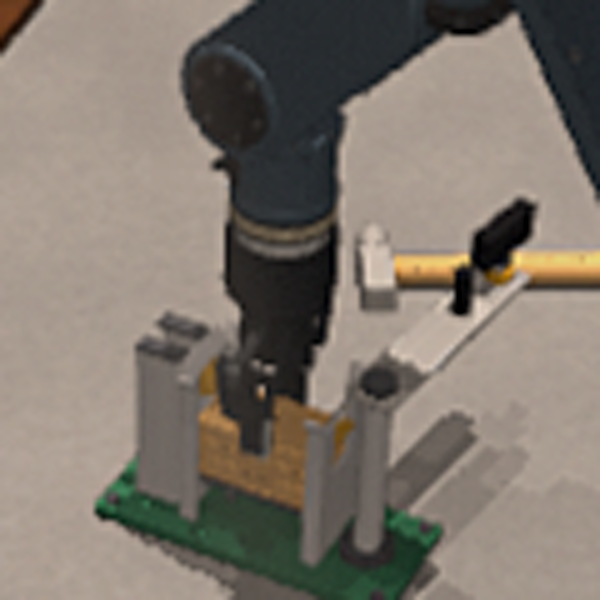

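```bash
python3 -m pendant '[[0,0,0,0],[0,0,0,0],[0,0,0,0],[0,0,0,0]]' 1 60; python3 -m pendant '[[0,0,3,0],[0,0,4,0],[0,0,3.5,0],[-0.85,3.65,0,1.1],[-0.85,3.65,0,1.1],[-0.85,3.65,0,1.1],[-0.85,3.65,0,1.1],[-0.85,3.65,0,1.1],[-0.85,3.65,0,1.1],[-0.85,3.65,0,1.1],[-0.85,3.65,0,1.1],[-0.85,3.65,0,1.1],[0,0,0,0],[0,0,0,0]]' 1 60;  python3 - <<'E'
from meas import *
for n in('top','side'):
    im=grab(n)
    for o in blanks(im,cam=n): print(np.round(o[:5],3),np.round(o[5]))
    c=im['pixels'][160:260,320:440] if n=='top' else im['pixels'][110:230,280:400]
    s=5
    cv2.imwrite(f'pics/z14_{n}.png',cv2.cvtColor(cv2.resize(c,None,fx=s,fy=s,interpolation=cv2.INTER_CUBIC),cv2.COLOR_RGB2BGR))
a=cv2.imread('pics/z14_top.png');b=cv2.imread('pics/z14_side.png')
cv2.imwrite('pics/z14.png',cv2.resize(np.vstack([a,b[150:]]),None,fx=.6,fy=.6))
E
```

```text
time_s: 26.1
position: [0.534, -0.0808, 0.1071]
tool_rot: [0.079, 0.997, 0.0, -0.002]
contact_force: [-0.7, -0.0, -0.5]
grip_width: 0.0854
time_s: 27.5
position: [0.4579, 0.2476, 0.2125]
tool_rot: [-0.008, 1.0, -0.0, -0.001]
contact_force: [1.2, -0.5, -0.4]
grip_width: 0.0856
[  0.423  -0.439 232.385  20.571  20.594] [465. 243.]
[ 5.42000e-01 -9.00000e-02  1.07356e+02  5.57540e+01 -8.60200e+00] [365. 208.]
[ 0.455  0.383 95.9   54.458  7.899] [310. 322.]
[  0.635   0.402 104.551 102.069  19.812] [249. 309.]
[ 0.476  0.247 56.633 50.967  2.255] [318. 284.]
[ -0.242  -0.526 138.88   93.401 -82.538] [559. 185.]
[  0.381  -0.457 143.91   34.433  20.157] [398. 162.]
```

View pics/z14.png

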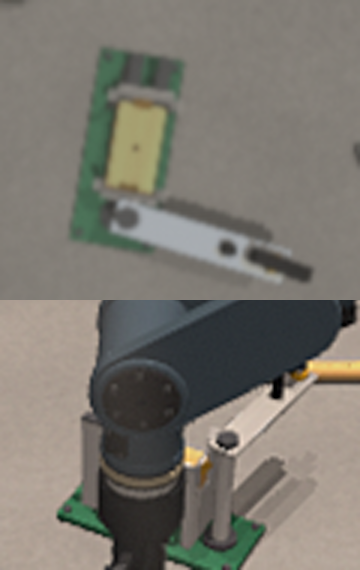

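Three are in: the brass shows over both ends in the top view. Now the fourth.

```bash
python3 -m pendant '[[0,0,-4.5,0],[0,0,-4.5,0],[0,0,-4.5,0],[0,0,-3.3,0],[0,0,-2.4,0],[0,0,0,0],[0,0,0,0]]' 1 60; python3 -m pendant '[[0,0,0,0],[0,0,0,0],[0,0,0,0],[0,0,0,0],[0,0,0,0]]' -1 80;python3 -m pendant '[[0,0,4,0],[0,0,4.5,0],[0,0,4.5,0],[0,0,4,0],[0,0,2,0],[0.85,-3.65,0,-1.1],[0.85,-3.65,0,-1.1],[0.85,-3.65,0,-1.1],[0.85,-3.65,0,-1.1],[0.85,-3.65,0,-1.1],[0.85,-3.65,0,-1.1],[0.85,-3.65,0,-1.1],[0.85,-3.65,0,-1.1],[0.85,-3.65,0,-1.1],[0,0,0,0],[0,0,0,0]]' -1 100
python3 - <<'E'
from h import *
im=grab('side'); c=im['pixels'][110:230,280:400]
cv2.imwrite('pics/z15_side.png',cv2.cvtColor(cv2.resize(c,None,fx=3,fy=3,interpolation=cv2.INTER_CUBIC),cv2.COLOR_RGB2BGR))
E
```

```text
time_s: 28.3
position: [0.4592, 0.2461, 0.0208]
tool_rot: [-0.006, 1.0, -0.0, -0.0]
contact_force: [-0.8, -0.1, -0.5]
grip_width: 0.0855
time_s: 28.8
position: [0.4598, 0.2474, 0.0228]
tool_rot: [-0.007, 1.0, 0.0, 0.002]
contact_force: [-0.7, -0.4, 6.8]
grip_width: 0.0503
time_s: 30.4
position: [0.535, -0.0819, 0.2114]
tool_rot: [0.08, 0.997, 0.0, 0.0]
contact_force: [-0.8, -0.7, -0.9]
grip_width: 0.0493
```

View pics/z15_side.png

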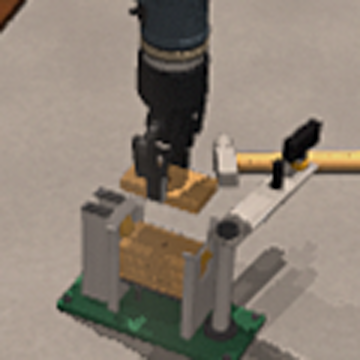

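```bash
python3 -m pendant '[[0,0,-2,0],[0,0,-2,0],[0,0,-1,0],[0,0,-0.5,0],[0,0,-0.5,0],[0,0,-0.5,0],[0,0,-0.5,0],[0,0,0,0],[0,0,0,0]]' -1 120; python3 -m pendant '[[0,0,-0.5,0],[0,0,-0.5,0],[0,0,-0.5,0],[0,0,-0.5,0],[0,0,-0.5,0],[0,0,-0.3,0],[0,0,-0.3,0],[0,0,-0.2,0],[0,0,0,0],[0,0,0,0]]' -1 120;  python3 - <<'E'
from h import *
im=grab('side'); c=im['pixels'][110:230,280:400]
cv2.imwrite('pics/z16_side.png',cv2.cvtColor(cv2.resize(c,None,fx=5,fy=5,interpolation=cv2.INTER_CUBIC),cv2.COLOR_RGB2BGR))
E
```

```text
time_s: 31.35
position: [0.5366, -0.0817, 0.1412]
tool_rot: [0.079, 0.997, -0.0, 0.002]
contact_force: [4.8, -0.0, 1.1]
grip_width: 0.049
time_s: 32.35
position: [0.5365, -0.0819, 0.1085]
tool_rot: [0.079, 0.997, -0.001, 0.002]
contact_force: [4.3, -0.6, 5.4]
grip_width: 0.0488
```

View pics/z16_side.png

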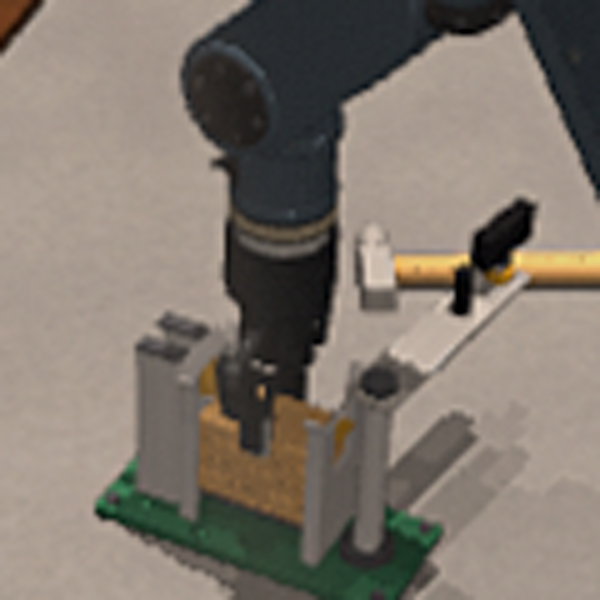

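```bash
python3 -m pendant '[[0,0,0,0],[0,0,0,0],[0,0,0,0],[0,0,0,0]]' 1 60; python3 -m pendant '[[0,0,3,0],[0,0,4,0],[0,0,3.5,0],[-0.7,4.2,0,1.5],[-0.7,4.2,0,1.5],[-0.7,4.2,0,1.5],[-0.7,4.2,0,1.5],[-0.7,4.2,0,1.5],[-0.7,4.2,0,1.5],[-0.7,4.2,0,1.5],[-0.7,4.2,0,1.5],[-0.7,4.2,0,1.5],[-0.7,4.2,0,1.5],[-0.7,4.2,0,1.5],[0,0,0,0],[0,0,0,0]]' 1 60;  python3 - <<'E'
from meas import *
for n in('top','side'):
    im=grab(n)
    for o in blanks(im,cam=n): print(np.round(o[:5],3),np.round(o[5]))
    c=im['pixels'][160:260,320:440] if n=='top' else im['pixels'][110:230,280:400]
    s=5
    cv2.imwrite(f'pics/z17_{n}.png',cv2.cvtColor(cv2.resize(c,None,fx=s,fy=s,interpolation=cv2.INTER_CUBIC),cv2.COLOR_RGB2BGR))
a=cv2.imread('pics/z17_top.png');b=cv2.imread('pics/z17_side.png')
cv2.imwrite('pics/z17.png',cv2.resize(np.vstack([a,b[150:]]),None,fx=.6,fy=.6))
E
```

```text
time_s: 32.8
position: [0.5341, -0.0809, 0.1072]
tool_rot: [0.079, 0.997, 0.0, -0.001]
contact_force: [-0.0, 0.4, -0.3]
grip_width: 0.0851
time_s: 34.4
position: [0.4572, 0.3811, 0.2122]
tool_rot: [-0.066, 0.998, -0.001, -0.001]
contact_force: [0.2, 0.3, -0.9]
grip_width: 0.0855
[  0.423  -0.439 232.378  20.251  20.748] [465. 243.]
[ 5.4200e-01 -9.0000e-02  1.0679e+02  5.5754e+01 -8.6020e+00] [365. 208.]
[ 0.455  0.382 94.757 53.946  8.051] [309. 322.]
[  0.635   0.402 104.551 102.069  19.812] [249. 309.]
[ -0.264  -0.541 114.996  45.522 -81.659] [566. 184.]
[ 0.356 -0.466 91.373 34.439 20.141] [405. 163.]
```

View pics/z17.png

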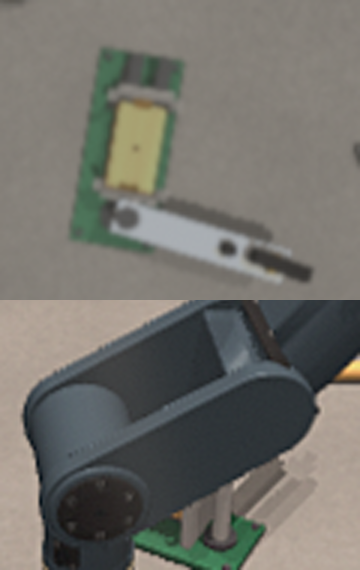

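```bash
python3 -m pendant '[[-0.3,0.1,-4.5,0],[0,0,-4.5,0],[0,0,-4.5,0],[0,0,-3.3,0],[0,0,-2.4,0],[0,0,0,0],[0,0,0,0]]' 1 60; python3 -m pendant '[[0,0,0,0],[0,0,0,0],[0,0,0,0],[0,0,0,0],[0,0,0,0]]' -1 80;python3 -m pendant '[[0,0,4,0],[0,0,4.5,0],[0,0,4.5,0],[0,0,4,0],[0,0,2,0],[0.8,-4.2,0,-1.5],[0.8,-4.2,0,-1.5],[0.8,-4.2,0,-1.5],[0.7,-4.2,0,-1.5],[0.7,-4.2,0,-1.5],[0.7,-4.2,0,-1.5],[0.7,-4.2,0,-1.5],[0.7,-4.2,0,-1.5],[0.7,-4.2,0,-1.5],[0.7,-4.2,0,-1.5],[0.7,-4.3,0,-1.5],[0,0,0,0],[0,0,0,0]]' -1 100
python3 - <<'E'
from h import *
im=grab('side'); c=im['pixels'][110:230,280:400]
cv2.imwrite('pics/z18_side.png',cv2.cvtColor(cv2.resize(c,None,fx=3,fy=3,interpolation=cv2.INTER_CUBIC),cv2.COLOR_RGB2BGR))
E
```

```text
time_s: 35.2
position: [0.4558, 0.3806, 0.021]
tool_rot: [-0.064, 0.998, -0.0, -0.0]
contact_force: [0.1, 0.4, 0.0]
grip_width: 0.0857
time_s: 35.7
position: [0.4565, 0.3824, 0.0231]
tool_rot: [-0.065, 0.998, 0.001, 0.002]
contact_force: [-0.8, -0.9, 6.1]
grip_width: 0.0502
time_s: 37.5
position: [0.535, -0.0821, 0.2113]
tool_rot: [0.08, 0.997, 0.0, 0.0]
contact_force: [-0.5, 0.8, -0.8]
grip_width: 0.0494
```

View pics/z18_side.png

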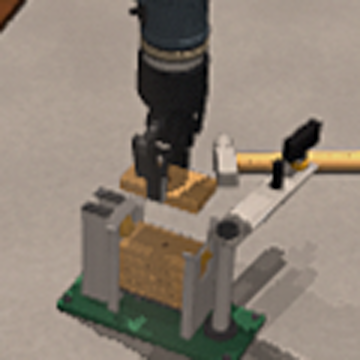

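```bash
python3 -m pendant '[[0,0,-2,0],[0,0,-2,0],[0,0,-1,0],[0,0,-0.5,0],[0,0,-0.5,0],[0,0,-0.5,0],[0,0,-0.5,0],[0,0,0,0],[0,0,0,0]]' -1 120; python3 -m pendant '[[0,0,-0.5,0],[0,0,-0.5,0],[0,0,-0.5,0],[0,0,-0.5,0],[0,0,-0.5,0],[0,0,-0.3,0],[0,0,-0.2,0],[0,0,0,0],[0,0,0,0]]' -1 120;  python3 - <<'E'
from h import *
im=grab('side'); c=im['pixels'][110:230,280:400]
cv2.imwrite('pics/z19_side.png',cv2.cvtColor(cv2.resize(c,None,fx=5,fy=5,interpolation=cv2.INTER_CUBIC),cv2.COLOR_RGB2BGR))
E
```

```text
time_s: 38.45
position: [0.5365, -0.0817, 0.1416]
tool_rot: [0.079, 0.997, -0.0, 0.002]
contact_force: [2.0, -1.0, 2.2]
grip_width: 0.0484
time_s: 39.35
position: [0.5364, -0.0818, 0.1113]
tool_rot: [0.079, 0.997, -0.0, 0.001]
contact_force: [3.4, -0.7, 3.5]
grip_width: 0.0486
```

View pics/z19_side.png

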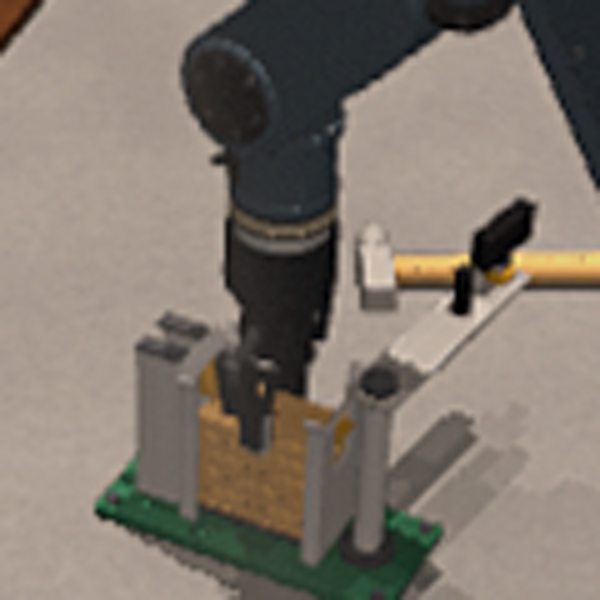

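```bash
python3 -m pendant '[[0,0,-0.2,0],[0,0,0,0],[0,0,0,0]]' -1 120; python3 -m pendant '[[0,0,0,0],[0,0,0,0],[0,0,0,0],[0,0,0,0]]' 1 60; python3 -m pendant '[[0,0,3,0],[0,0,4,0],[0,0,4.5,0],[-1,4,1,0],[-1,4,1,0],[-1,4,1,0],[-1,4,1,0],[-1,4,1,0],[0,0,0,0],[0,0,0,0]]' 1 60;  python3 - <<'E'
from meas import *
for n in('top','side'):
    im=grab(n); save(im,n+'20.png')
    for o in blanks(im,cam=n): print(np.round(o[:5],3),np.round(o[5]))
    c=im['pixels'][160:260,320:440] if n=='top' else im['pixels'][110:230,280:400]
    s=5
    cv2.imwrite(f'pics/z20_{n}.png',cv2.cvtColor(cv2.resize(c,None,fx=s,fy=s,interpolation=cv2.INTER_CUBIC),cv2.COLOR_RGB2BGR))
a=cv2.imread('pics/z20_top.png');b=cv2.imread('pics/z20_side.png')
cv2.imwrite('pics/z20.png',cv2.resize(np.vstack([a,b]),None,fx=.54,fy=.54))
E
```

```text
time_s: 39.7
position: [0.5363, -0.0817, 0.1104]
tool_rot: [0.079, 0.997, -0.0, 0.002]
contact_force: [1.6, -0.4, 12.3]
grip_width: 0.0488
time_s: 40.1
position: [0.5342, -0.081, 0.1081]
tool_rot: [0.079, 0.997, 0.0, -0.001]
contact_force: [-0.2, -0.5, 0.3]
grip_width: 0.0857
time_s: 41.1
position: [0.4847, 0.1193, 0.2737]
tool_rot: [0.078, 0.997, -0.0, -0.0]
contact_force: [-0.1, -0.3, -0.5]
grip_width: 0.0858
[  0.423  -0.439 232.383  20.173  20.644] [465. 243.]
[ 5.42000e-01 -9.00000e-02  1.07516e+02  5.52970e+01 -8.96700e+00] [365. 208.]
[  0.635   0.402 104.551 102.069  19.812] [249. 309.]
[ 0.556 -0.191 60.37  60.166 -7.77 ] [338. 192.]
[ -0.225  -0.519 138.888 132.149  15.819] [555. 185.]
[  0.381  -0.457 143.91   34.431  20.157] [398. 162.]
```

View pics/z20.png

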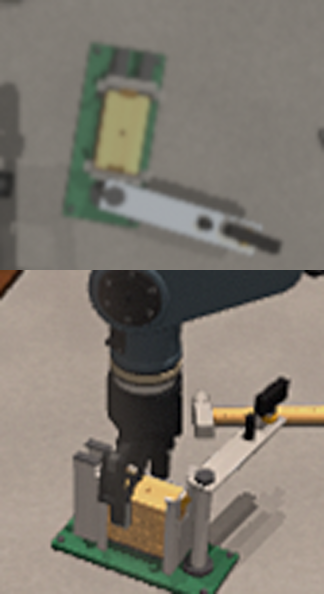

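All five are in. The top view is unchanged, with the brass over both ends of the top blank, and no yellow blank is left on the bench. Next I go back to the peg.

```bash
python3 -m pendant '[[-0.45,-2.41,0.1,-7.9],[-0.45,-2.41,0.1,-7.9],[-0.45,-2.41,0.1,-7.9],[-0.45,-2.41,0.1,-7.9],[-0.45,-2.41,0.1,-7.9],[-0.45,-2.41,0.1,-7.9],[-0.45,-2.41,0.1,-7.9],[-0.45,-2.41,0.1,-7.9],[-0.45,-2.41,0.1,-7.9],[-0.45,-2.41,0.1,-7.9],[-0.45,-2.41,0.1,-7.9],[-0.45,-2.41,0.1,-7.9],[0,0,0,0],[0,0,0,0]]' 0 40;  python3 - <<'E'
from meas import *
for n in('side',):
    im=grab(n)
    c=im['pixels'][90:230,280:420]
    cv2.imwrite(f'pics/z21.png',cv2.cvtColor(cv2.resize(c,None,fx=4,fy=4,interpolation=cv2.INTER_CUBIC),cv2.COLOR_RGB2BGR))
E
```

```text
time_s: 42.6
position: [0.4306, -0.1716, 0.2852]
tool_rot: [0.788, 0.616, -0.0, -0.001]
contact_force: [0.6, 0.1, 0.8]
grip_width: 0.0426
```

View pics/z21.png

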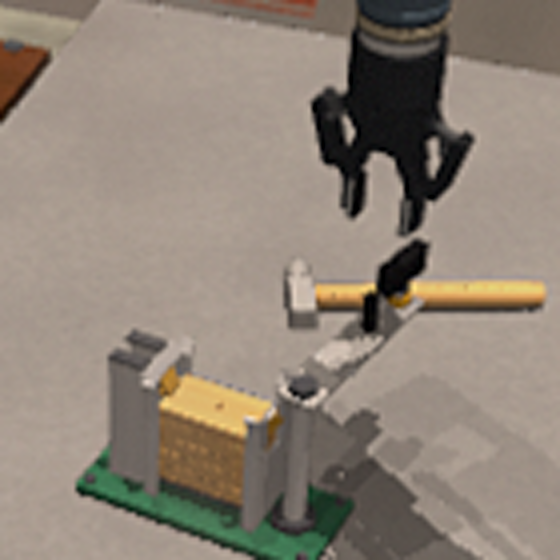

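```bash
python3 -m pendant '[[0,0.1,-3,0],[0,0,-3,0],[0,0,-2,0],[0,0,-1,0],[0,0,0,0],[0,0,0,0]]' 0 40; python3 -m pendant '[[0,0,0,0],[0,0,0,0],[0,0,0,0],[0,0,0,0],[0,0,0,0]]' -1 30
python3 - <<'E'
from h import *
im=grab('side')
c=im['pixels'][90:230,280:420]
cv2.imwrite(f'pics/z22.png',cv2.cvtColor(cv2.resize(c,None,fx=4,fy=4,interpolation=cv2.INTER_CUBIC),cv2.COLOR_RGB2BGR))
P=np.array([.4592,-.0723]); p=np.array(ctrl.get_state()['position'][:2]); d=p-P
a0=np.degrees(np.arctan2(d[1],d[0])); print(a0,np.hypot(*d))
a=np.radians(a0+np.arange(0,13)*8.1); q=10.5*np.c_[np.cos(a),np.sin(a)]
print(np.round(np.diff(q,axis=0),2).tolist(),np.degrees(a[-1]))
E
```

```text
time_s: 43.25
position: [0.4317, -0.1695, 0.1963]
tool_rot: [0.787, 0.617, 0.0, 0.0]
contact_force: [0.3, -0.7, -0.6]
grip_width: 0.0425
time_s: 43.75
position: [0.4318, -0.1698, 0.1968]
tool_rot: [0.787, 0.617, 0.0, 0.001]
contact_force: [-0.4, 1.2, 6.2]
grip_width: 0.0129
-105.71632096498932 0.10132315745362556
[[1.45, -0.3], [1.48, -0.09], [1.48, 0.12], [1.45, 0.32], [1.39, 0.53], [1.3, 0.72], [1.19, 0.89], [1.05, 1.05], [0.89, 1.19], [0.71, 1.3], [0.52, 1.39], [0.32, 1.45]] -8.516320964989333
```

View pics/z22.png

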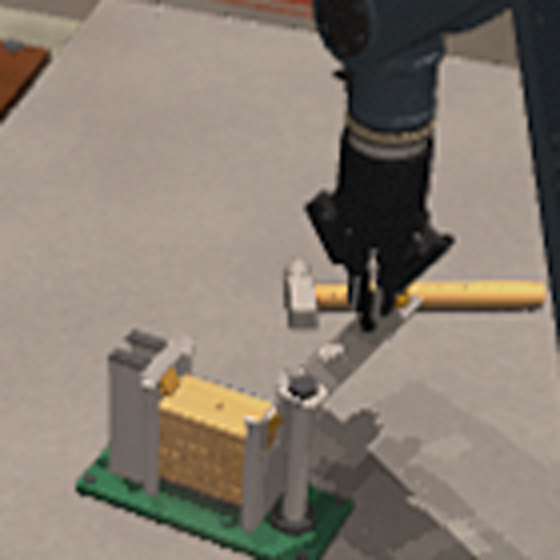

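```bash
python3 -m pendant '[[1.45,-0.3,0,8.1],[1.48,-0.09,0,8.1],[1.48,0.12,0,8.1],[1.45,0.32,0,8.1],[1.39,0.53,0,8.1],[1.3,0.72,0,8.1],[0,0,0,0]]'; python3 -m pendant '[[1.19,0.89,0,8.1],[1.05,1.05,0,8.1],[0.89,1.19,0,8.1],[0.71,1.3,0,8.1],[0,0,0,0],[0,0,0,0]]'; python3 -m pendant '[[0.26,0.7,0,4],[0.26,0.7,0,4],[0,0,0,0],[0,0,0,0]]'
```

```text
time_s: 44.5
position: [0.5187, -0.1563, 0.1968]
tool_rot: [0.463, 0.886, 0.0, 0.002]
contact_force: [-0.1, -0.5, 5.7]
grip_width: 0.0128
time_s: 45.1
position: [0.5562, -0.1127, 0.1968]
tool_rot: [0.2, 0.98, -0.0, 0.002]
contact_force: [0.6, 1.3, 5.1]
grip_width: 0.0125
time_s: 45.5
position: [0.5614, -0.0991, 0.1968]
tool_rot: [0.132, 0.991, -0.0, 0.002]
contact_force: [1.2, -0.6, 5.5]
grip_width: 0.0124
```

```bash
python3 -m pendant '[[0.1,0.5,0,2],[0.1,0.5,0,2],[0,0.2,0,1],[0,0,0,0],[0,0,0,0]]'; python3 -m pendant '[[0.05,0.3,0,0],[0,0,0,0],[0,0,0,0]]'
```

```text
time_s: 46.0
position: [0.5642, -0.0873, 0.1968]
tool_rot: [0.087, 0.996, -0.001, 0.003]
contact_force: [3.5, -2.1, 6.0]
grip_width: 0.013
time_s: 46.3
position: [0.5646, -0.0847, 0.1968]
tool_rot: [0.086, 0.996, -0.001, 0.002]
contact_force: [3.3, -3.9, 5.9]
grip_width: 0.0125
```

```bash
python3 -m pendant '[[0,0.3,0,0],[0,0,0,0],[0,0,0,0]]';  python3 -m pendant '[[0,0.3,0,0],[0,0,0,0],[0,0,0,0]]'
python3 - <<'E'
from meas import *
for n in('top','side'):
    im=grab(n)
    c=im['pixels'][160:260,320:440] if n=='top' else im['pixels'][110:210,280:400]
    s=5
    cv2.imwrite(f'pics/z23_{n}.png',cv2.cvtColor(cv2.resize(c,None,fx=s,fy=s,interpolation=cv2.INTER_CUBIC),cv2.COLOR_RGB2BGR))
a=cv2.imread('pics/z23_top.png');b=cv2.imread('pics/z23_side.png')
cv2.imwrite('pics/z23.png',cv2.resize(np.vstack([a,b]),None,fx=.6,fy=.6))
E
```

```text
time_s: 46.6
position: [0.565, -0.0845, 0.1968]
tool_rot: [0.086, 0.996, -0.004, 0.003]
contact_force: [2.5, -10.7, 3.9]
grip_width: 0.0123
time_s: 46.9
position: [0.565, -0.0843, 0.1968]
tool_rot: [0.086, 0.996, -0.006, 0.003]
contact_force: [1.8, -18.4, 3.3]
grip_width: 0.0124
```

View pics/z23.png

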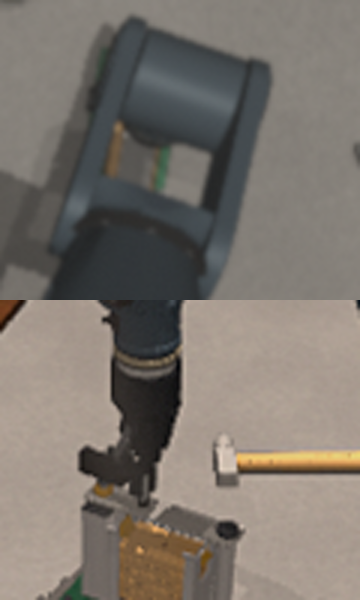

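The keeper is at its stop: the side reaction rose to 18 N with no more travel. I'm relieving the load, letting go and moving over to the knob.

```bash
python3 -m pendant '[[0,-0.5,0,0],[0,0,0,0]]'; python3 -m pendant '[[0,0,0,0],[0,0,0,0],[0,0,0,0],[0,0,3,0],[0,0,3,0],[0,0,3,0],[0,0,0,0],[0,0,0,0]]' 0
python3 - <<'E'
from meas import *
for n in('top','side'):
    im=grab(n)
    c=im['pixels'][160:260,320:440] if n=='top' else im['pixels'][110:230,280:400]
    s=5
    cv2.imwrite(f'pics/z24_{n}.png',cv2.cvtColor(cv2.resize(c,None,fx=s,fy=s,interpolation=cv2.INTER_CUBIC),cv2.COLOR_RGB2BGR))
E
```

```text
time_s: 47.2
position: [0.5649, -0.0847, 0.1968]
tool_rot: [0.087, 0.996, -0.001, 0.003]
contact_force: [4.1, -4.8, 4.4]
grip_width: 0.0128
time_s: 48.0
position: [0.5623, -0.0817, 0.2857]
tool_rot: [0.086, 0.996, 0.0, -0.0]
contact_force: [-0.5, -0.1, -0.1]
grip_width: 0.0425
```

View pics/z24_side.png

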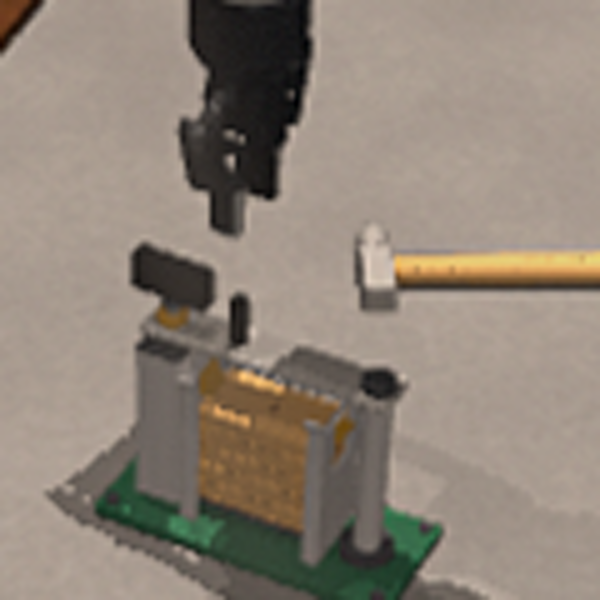

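Run:
```python
from h import *
s=grab('side')
print(onz(s,314.6,165,.193).round(4),onz(s,328,174,.176).round(4),onz(s,328,169.5,.194).round(4))
```

```text
[ 0.6129 -0.0968  0.193 ] [ 0.561  -0.0861  0.176 ] [ 0.5618 -0.087   0.194 ]
```

```bash
python3 -m pendant '[[1.7,-0.4,0,0.5],[1.7,-0.4,0,0],[1.7,-0.4,0,0],[0,0,-3,0],[0,0,-3,0],[0,0,-2.2,0],[0,0,0,0],[0,0,0,0]]' 0; python3 -m pendant '[[0,0,0,0],[0,0,0,0],[0,0,0,0],[0,0,0,0],[0,0,0,0]]' -1 60
python3 - <<'E'
from meas import *
im=grab('side')
c=im['pixels'][110:230,280:400]
cv2.imwrite(f'pics/z25_side.png',cv2.cvtColor(cv2.resize(c,None,fx=5,fy=5,interpolation=cv2.INTER_CUBIC),cv2.COLOR_RGB2BGR))
E
```

```text
time_s: 48.95
position: [0.6134, -0.0941, 0.2028]
tool_rot: [0.082, 0.997, 0.0, -0.001]
contact_force: [-0.5, 0.1, 0.1]
grip_width: 0.0428
time_s: 49.45
position: [0.6147, -0.0944, 0.2048]
tool_rot: [0.082, 0.997, -0.0, 0.001]
contact_force: [0.8, -0.5, 2.2]
grip_width: 0.0151
```

View pics/z25_side.png

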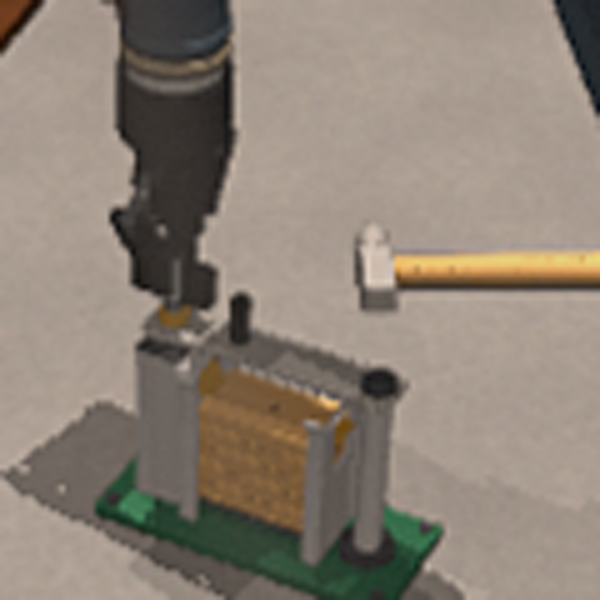

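```bash
python3 -m pendant '[[0,0,-0.3,0],[0,0,-0.3,0],[0,0,-0.3,0],[0,0,-0.3,0],[0,0,0,0]]' -1 70; python3 -m pendant '[[0,0,-0.2,0],[0,0,-0.2,0],[0,0,0,0],[0,0,0,0]]'
```

```text
time_s: 50.0
position: [0.6146, -0.0944, 0.1924]
tool_rot: [0.082, 0.997, -0.0, 0.001]
contact_force: [1.8, 1.0, 5.7]
grip_width: 0.0145
time_s: 50.4
position: [0.6148, -0.0946, 0.192]
tool_rot: [0.082, 0.997, -0.001, 0.002]
contact_force: [-4.1, 1.3, 22.9]
grip_width: 0.0148
```

```bash
python3 -m pendant '[[0,0,0,-6],[0,0,0,-6],[0,0,0,-6],[0,0,0,-6],[0,0,0,-6],[0,0,0,0]]'; python3 -m pendant '[[0,0,0,-6],[0,0,0,-6],[0,0,0,-6],[0,0,0,-6],[0,0,0,-6],[0,0,0,0]]'; python3 -m pendant '[[0,0,0,-6],[0,0,0,-6],[0,0,0,-6],[0,0,0,-6],[0,0,0,-5],[0,0,0,0],[0,0,0,0]]'
python3 - <<'E'
from h import *
st()
E
```

```text
time_s: 51.0
position: [0.6147, -0.0949, 0.192]
tool_rot: [0.337, 0.941, -0.0, 0.002]
contact_force: [-3.6, -0.1, 23.1]
grip_width: 0.0149
time_s: 51.6
position: [0.6146, -0.095, 0.192]
tool_rot: [0.57, 0.822, -0.0, 0.002]
contact_force: [-3.5, -0.1, 23.5]
grip_width: 0.0147
time_s: 52.3
position: [0.6144, -0.095, 0.192]
tool_rot: [0.757, 0.654, 0.0, 0.002]
contact_force: [-3.8, 0.7, 22.9]
grip_width: 0.0147
time_s 52.3
qpos [-0.3323  0.5938  1.5015 -0.0016  1.0431 -0.1859]
joint_velocities [-0.0005  0.0008 -0.      0.0006  0.0015 -0.0025]
joint_efforts [ 1.08700e-01 -3.14614e+01 -1.17505e+01  2.34700e-01 -1.34070e+00
 -1.79000e-02]
position [ 0.6144 -0.095   0.192 ]
tool_rot [7.566e-01 6.538e-01 2.000e-04 1.800e-03]
contact_force [-3.8449  0.6907 22.8606]
torque [ 0.1108  0.8328 -0.134 ]
grip_width 0.0147
```

Almost at the stop. I'll turn a little further and watch the moment.

```bash
python3 -m pendant '[[0,0,0,-3],[0,0,0,-3],[0,0,0,0],[0,0,0,0]]'
python3 - <<'E'
from h import *
s=ctrl.get_state();print(np.round(s['torque'],3),s['tool_rot'])
E
python3 -m pendant '[[0,0,0,-3],[0,0,0,0],[0,0,0,0]]'
python3 - <<'E'
from h import *
s=ctrl.get_state();print(np.round(s['torque'],3),s['tool_rot'])
E
```

```text
time_s: 52.7
position: [0.6141, -0.0972, 0.1919]
tool_rot: [0.788, 0.615, -0.002, 0.004]
contact_force: [-4.6, -4.9, 23.0]
grip_width: 0.0145
[-0.771  1.029  0.9  ] [ 0.78824337  0.6153511  -0.00172679  0.00352574]
time_s: 53.0
position: [0.6139, -0.0987, 0.192]
tool_rot: [0.803, 0.596, -0.003, 0.005]
contact_force: [-5.9, -8.2, 22.6]
grip_width: 0.0146
[-1.328  1.223  1.545] [ 0.80311159  0.59580286 -0.00295241  0.00469077]
```

The moment rose to 1.5 N m, so the knob is at its stop. I'm easing off, releasing and lifting clear.

```bash
python3 -m pendant '[[0,0,0,5],[0,0,0.3,0],[0,0,0,0]]'; python3 -m pendant '[[0,0,0,0],[0,0,0,0],[0,0,0,0],[0,0,0,0],[0,0,3,0],[0,0,4,0],[0,0,4,0],[-1,4,1,0],[-1,4,1,0],[-1,4,1,0],[-1,4,1,0],[-1,4,1,0],[-1,4,0,0],[0,0,0,0],[0,0,0,0]]' 0.2
python3 - <<'E'
from meas import *
for n in('top','side'):
    im=grab(n); save(im,n+'26.png')
    for o in blanks(im,cam=n): print(np.round(o[:5],3),np.round(o[5]))
    c=im['pixels'][160:260,320:440] if n=='top' else im['pixels'][110:230,280:400]
    s=5
    cv2.imwrite(f'pics/z26_{n}.png',cv2.cvtColor(cv2.resize(c,None,fx=s,fy=s,interpolation=cv2.INTER_CUBIC),cv2.COLOR_RGB2BGR))
a=cv2.imread('pics/z26_top.png');b=cv2.imread('pics/z26_side.png')
cv2.imwrite('pics/z26.png',cv2.resize(np.vstack([a,b]),None,fx=.54,fy=.54))
E
```

```text
time_s: 53.3
position: [0.6142, -0.0963, 0.1922]
tool_rot: [0.778, 0.628, -0.001, 0.002]
contact_force: [-0.1, -3.1, 11.9]
grip_width: 0.0149
time_s: 54.8
position: [0.5533, 0.1467, 0.3505]
tool_rot: [0.778, 0.628, -0.0, 0.0]
contact_force: [-0.5, 0.0, 0.2]
grip_width: 0.0511
[  0.423  -0.439 232.384  20.135  20.619] [465. 243.]
[  0.635   0.402 104.551 102.069  19.812] [249. 309.]
[ -0.225  -0.519 138.888 132.149  15.819] [555. 185.]
[  0.424  -0.445 232.134  27.626  20.146] [387. 162.]
```

View pics/z26.png

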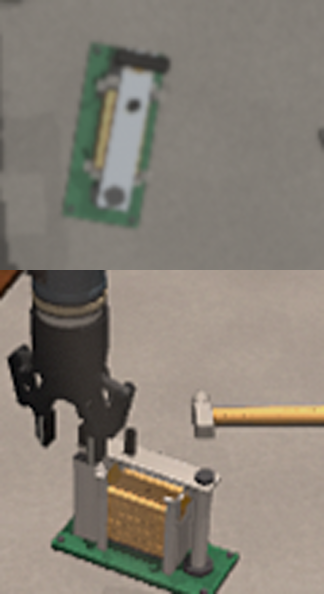

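View pics/top26.png

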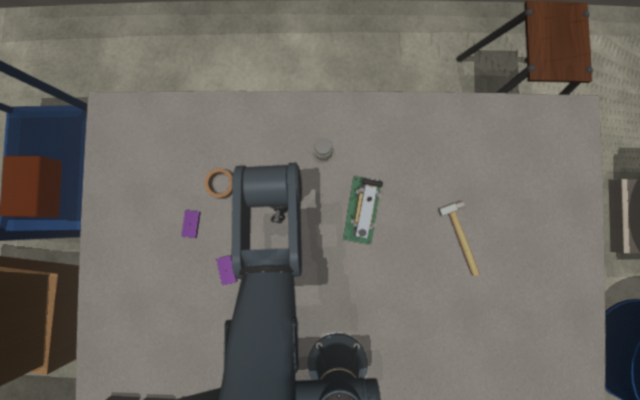

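```bash
python3 -m pendant '[[0,4,0,0],[0,4,0,0],[0,4,0,0],[0,0,0,0]]'
python3 - <<'E'
from h import *
t=grab('top');im=grab('side')
c=im['pixels'][110:230,280:400]
cv2.imwrite(f'pics/z27_side.png',cv2.cvtColor(cv2.resize(c,None,fx=5,fy=5,interpolation=cv2.INTER_CUBIC),cv2.COLOR_RGB2BGR))
c=t['pixels'][160:260,320:440]
cv2.imwrite(f'pics/z27_top.png',cv2.cvtColor(cv2.resize(c,None,fx=6,fy=6,interpolation=cv2.INTER_CUBIC),cv2.COLOR_RGB2BGR))
E
```

```text
time_s: 55.3
position: [0.5542, 0.2685, 0.3502]
tool_rot: [0.778, 0.628, 0.0, -0.001]
contact_force: [0.4, 0.4, -0.2]
grip_width: 0.0516
```

View pics/z27_side.png

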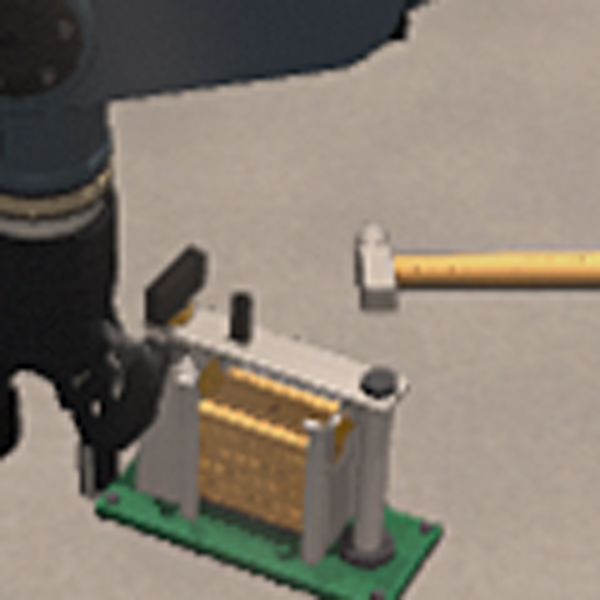

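View pics/z27_top.png

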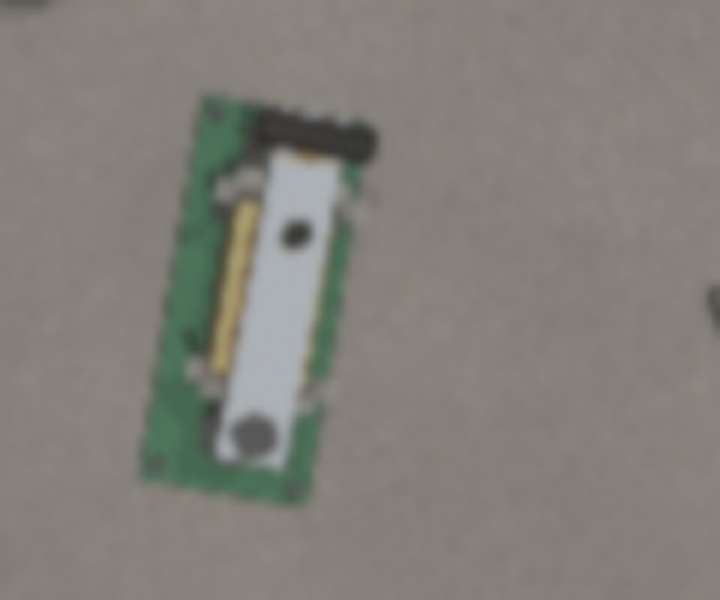

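The handle lies across the keeper, at side crop (178,285), and sits low on its collar. The keeper lies over the mouth along the magazine's axis, and the blanks are level. I'm handing the job in.

Run:
```python
from rig import ctrl
print(ctrl.close_job())
```

```text
the job is handed in; nothing more can be done
None
```

I swung the keeper open and pushed all five yellow blanks home under the catches. I then shut the keeper against its stop, pushed the knob down about 13 mm and turned it clockwise to its stop. I handed the job in after about 55 s on the robot clock; it gave no verdict.

- **Blanks:** before I closed the keeper, the pictures showed the stack level, with brass over both ends of the top blank. No yellow blank was left on the bench.
- **Keeper:** the side force rose to 18 N with no more travel at its stop. The last pictures show it in line with the magazine over the mouth.
- **Knob:** the moment rose to 1.5 N m at its stop. After I let go, the handle stayed across the keeper and visibly lower.
- **Other things:** the hammer and tape measured where they were at the start. I checked the jar only by eye, and it sits at the same pixels. The gripper is clear and touching nothing.

**Disagreements:** the two cameras and my peg measurements put the magazine's centre up to about 7 mm apart. I used an average, and every blank went into the shaft with under 5 N of sideways force. Pushing the blanks down showed only about 2 to 12 N at the end of the pushes, at or below the low end of what you gave, so I judged seating from the pictures.

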